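Pass the tall lens into the dust-free cabinet

TASK

Slide the left door of the dust-free cabinet fully open behind the right door, and leave it open. Then pick up the taller of the two lenses, pass it through the port in the sloping front without anything touching the port's rim, and set it down gently, upright, on the mat inside. Keep the lens upright all the way, and leave the short lens, the right door and the other things on the bench where they are.

Things in the scene. Friction and masses are not known exactly. Their poses are not given: they have to be found in the camera images.
- cabinet: Low grey cabinet, 480 mm wide (y), fixed. Origin: centre of its underside; z up, +y left, front to -x. Its white front slopes back at 45 deg, outer face F through (x -54, z 78) mm, outward normal (-0.707,0,0.707). Rails 10 mm wide along its lower and upper edge stand 27 mm out of F, 136 mm apart; on the upper one a clear visor reaches 55 mm out of F, square to it. Clear roof, underside z 137 mm.
- port_rim: Black rubber rim of the port, behind the left door. Clear opening 140 mm (y) by 110 mm (along the slope); rim 8 mm wide, from 8 mm behind F (the front's face) to 6 mm in front. Origin: centre of the opening on F, at cabinet (-54,140,78) mm; x up the slope, y the cabinet's y, z out of the front. Nothing may touch it.
- mat_top (a point): Centre of the top of a dark rubber mat, 50 mm (cabinet x) by 120 mm (y), fixed inside behind the port, 13 mm above the bench, at cabinet (-18,140,13) mm; axes as the cabinet's. The port's centre is 36 mm nearer the front and 65 mm higher: go in tilted, about square to the sloping front.
- left_door_fin (a point): Grip point on the left door's pull, a dark steel fin 12 mm thick (y), 50 mm along the slope, tip 58 mm in front of F; the point lies midway along it, 10 mm under the tip. x up the slope, z out of the front. The door (235 x 132 x 5 mm) has its face 15 mm in front of F; the fin stands 20 mm from its left edge.
- left_door (a joint): Travel of the left door in m: 0 closed, 0.17 fully open. It slides along the cabinet's -y (to the right) on the inner track, behind the right door, takes 2 to 5 N and stays where it is left. Fully open, its left edge is at cabinet y 55 mm and its fin at y 35 mm.
- right_door (a joint): Travel of the right door in m: 0 as it stands, to 0.17 (to the left), on the outer track: face 24 mm in front of F, left edge at cabinet y 10 mm, a like fin near its right edge. Leave it.
- tall_lens_center (a point): Centre of the tall lens, a silver-grey cylinder 36 mm in diameter and 56 mm high with black grip rings, 110 to 220 g, standing upright on the bench; z is its axis, up.
- short_lens_center (a point): Centre of the short lens, a silver-grey cylinder 36 mm in diameter and 28 mm high, standing upright on the bench; to be left alone.
- screwdriver: Screwdriver, 160 mm long, lying on the bench along its x. Leave it.
- bit_case: Flat blue case of driver bits, 110 x 60 x 16 mm, on the bench; origin at the centre of its underside. Leave it.
- solder_spool: Spool, 64 mm in diameter and 42 mm high, on the bench left of the cabinet; origin at the centre of its underside. Leave it.
- cleaner_jar: Amber jar, 48 mm in diameter and 60 mm high, on the bench right of the cabinet; origin at the centre of its underside. Leave it.
Mind the look-alikes: they are no part of the job. Leave any blue look-alike of the part that bears tall_lens_center alone.

How it is judged:
By the outcome, as a careful person would: the job done as asked, in the order asked, and still so for the second after the job is handed in, with the robot touching nothing.
It also fails if it takes over 58 s, if anything falls off the work surface, if the arm or the gripper's body presses on something with over 40 N, if the wrist force passes 120 N, or if a joint passes its speed limit or range.

ROBOT

A 7-joint arm with a two-finger parallel gripper is mounted at the origin on the work surface. World frame = base frame: x ahead of the robot, y to its left, z up, the work surface at z = 0. Lengths are in m, angles in degrees, forces in N, time in s.
With the tool pointing down it reaches from about 0.425 to 0.875 m from the base axis. Payload 4.7 kg.
Tool frame: the origin (TCP) lies on the centre line of the jaws, within the pads' length; the fingertips stand env.nose_length ahead of it and the grasp point (between the pads) lies 8 mm behind it (env.nose_length is the distance from the TCP to the fingertips, in m); y points along the fingers, z is the direction in which the jaws open and shut, and the axes are right-handed (so a half turn about y gives the same grasp; the last joint's range is limited). The gripper opens to 87 mm and grips with 3 to 60 N. Pads are 19 mm wide; open, the fingers measure 117 mm over their backs; the gripper's body (75 mm by 190 mm) begins 51 mm behind the grasp point.
Start: joints at [73.23, 18.392, -4.016, 83.108, 1.295, 78.541, -3.26], TCP at [0.196, -0.62, 0.234] pointing down, gripper open.
Joint ranges: [-163.93, 163.93], [-17.29, 119.83], [-79.2, 71.16], [3.27, 140.29], [-89.18, 269.18], [5.43, 117.66], [-154.24, 154.24]. Speed limits (degrees/s): [147.25, 147.25, 180, 180, 180, 180, 180].

INTERFACE

Orientations are given as [roll, pitch, yaw] about the fixed x, y, z axes, in that order (R = Rz(yaw) Ry(pitch) Rx(roll)).
In Python, from cell import env, read_camera, camera_info, job, models gives the robot as it stands.
- The arm moves only by the tool move_arm, never from a script. Its argument "moves" is a list of rows, each a list of 6 numbers: the shift along the tool's x, y, z in mm, then the turn, a rotation vector about the tool's x, y, z in degrees. In form: [[x, y, z, ax, ay, az], ...]. A call has 1 to 20 rows; each row is the pose to reach, as a shift and turn from the pose commanded when the call began, along the tool's axes at that moment; what a row does not reach only later rows make up. A row lasts 1/12 s, in which the tool goes at most 41.7 mm and 7.16 degrees, less where a joint would pass 70% of its speed; a pose out of reach is approached as far as the arm can. A call with a gripper value outside its range is refused whole. "claw" is the finger opening in mm, from 0 to 87, set as the call begins (left out, the last holds). The fingers move at their own pace and stop on an object; "newtons" is the grip in N (left out, the last holds). Time passes only in rows, so rows that repeat a pose let the fingers close. It gives the time, the measured TCP pose, the force and the opening at its end, in the units of the state.
- env.get_obs(): the state, without advancing time (a new reading comes with each control period).
- read_camera(name): name is "scene" or "top" or "wrist"; returns (picture, depth): 480x640x3 uint8, red, green, blue; 480x640 float32, m along the optical axis (not along the pixel's ray), 0 where there is no reading.
- camera_info(name): a dict with "fx", "fy", "cx", "cy" (pixels), "R" (3x3) and "t" (3): a world point X has camera coordinates R X + t. Camera axes: x right, y down, z forward; pixel columns grow to the right and rows downward; lengths in m; the calibration is good to about 2 mm. A picture is of the moment at which its call begins: read the wrist's pose just before it. camera_info takes no time and is no camera call; for the wrist camera it gives the pose at the moment of the call.
- job.sign_off(): hands the job in, once; it reports no verdict.
Trained networks look in the newest picture that a camera, given by its name, has taken for a name from the list of things; names that differ only in an ending like _2 or _b are one class to them, and where a whole thing is asked for, a point or a joint stands for the part that bears it (a point fixed in the world has none). Each returns a list of dicts, best first, with "score" (0 to 1); they miss things now and then, are a little off and sometimes report something else, mostly with a low value. They report only what shows in the picture. A call takes as long as a camera call. They do not tell look-alikes from the thing itself.
- models.spot_in(target, camera): "point" ([x, y, z] in m, in world coordinates, good to about 4 mm: the middle of the surface that is visible of it).
- models.cut_out(target, camera): "mask" (480x640 bool, what is visible of it).
The state is a dict: "time_s": time; "qpos": joint angles; "joint_velocities": joint speeds; "effort": joint torques, N m; "tool_pos": TCP position; "tool_rot": TCP orientation; "force": force on the tool from outside, world axes, zero at the start; "wrist_torque": the same for the moment, N m; "grip_width": finger opening in m.
Only numpy, scipy, OpenCV 4.12 (cv2) and the standard library are available. Lean on these libraries where they do the work, as an engineer would, in place of code of your own. Each camera call takes 0.05 s, during which the arm holds its last target.

## Working session

There is one attempt and no reset: what is moved stays moved. The work goes in short steps, Python scripts to look and compute and a tool call to move; the robot and the scene stay as the last step left them, time stands still between calls to the robot, and variables do not carry over. Pictures are saved under pics/ and viewed, and the job is handed in when it is done.

Besides the shell and the picture viewer there is one more tool, called after "Emit:" as name(argument=value, ...), one argument or row to a line, values as JSON. move_arm: Moves the arm, as the interface text tells. Its arguments: {"type":"object","properties":{"moves":{"type":"array","items":{"type":"array","items":{"type":"number"}}},"claw":{"type":"number"},"newtons":{"type":"number"}},"required":["moves"]}

```bash
ls -la; mkdir -p pics; python3 - <<'E'
from cell import env, read_camera, camera_info, job, models
import cv2
o=env.get_obs()
for k,v in o.items(): print(k,v)
print(env.nose_length)
for n in ("scene","top"):
    p,d=read_camera(n)
    cv2.imwrite(f"pics/{n}0.png",p[:,:,::-1])
    ci=camera_info(n); print(n,ci)
E
```

```text
total 12
drwxr-xr-x  3 agent agent 4096 Dec  7 14:21 .
drwxr-xr-x 23 root  root  4096 Dec  7 14:21 ..
drwxr-xr-x  2 agent agent 4096 Dec  7 14:21 pics
time_s 0.0
qpos [73.2289322  18.44096411 -4.01300017 83.17512614  1.29364548 78.54122711
 -3.26004385]
joint_velocities [ 0.07394536 -0.04800607  0.01494972 -0.02850648 -0.01104143 -0.12078401
 -0.06036694]
effort [-1.42497947e-04 -4.91291893e+01 -4.03847108e-01 -3.12533891e+01
 -6.40511164e-02  4.35802387e-02  1.36190197e-04]
tool_pos [ 0.19608382 -0.61915375  0.2324376 ]
tool_rot [-9.01121593e+01 -5.24900452e-03 -1.62421889e+02]
force [-0.34732337 -0.58073911 -0.64199742]
wrist_torque [-0.0051869   0.01668291  0.00576413]
grip_width 0.08711820825505666
0.011
scene {'fx': 589.3025083151339, 'fy': 589.3025083151339, 'cx': 324.67553574938535, 'cy': 240.88576980383633, 'R': array([[-0.46307305,  0.88626557,  0.00983255],
       [ 0.75409117,  0.39979295, -0.52106823],
       [-0.46573581, -0.23387802, -0.85345839]]), 't': array([ 0.27489104, -0.34412118,  1.65429974])}
top {'fx': 619.0377203926537, 'fy': 619.0377203926537, 'cx': 321.9118969153489, 'cy': 238.152812813409, 'R': array([[ 0.05086908, -0.99870447, -0.00131039],
       [-0.97875035, -0.04959165, -0.19896838],
       [ 0.19864563,  0.01140388, -0.98000503]]), 't': array([-0.03815478,  0.55817965,  1.54545481])}
```

View pics/scene0.png

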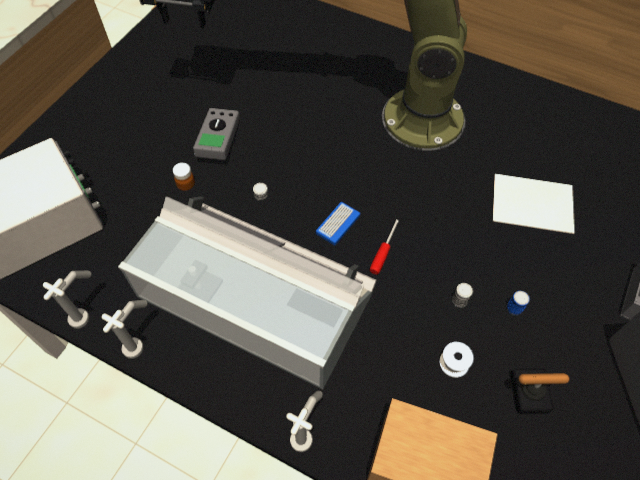

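View pics/top0.png

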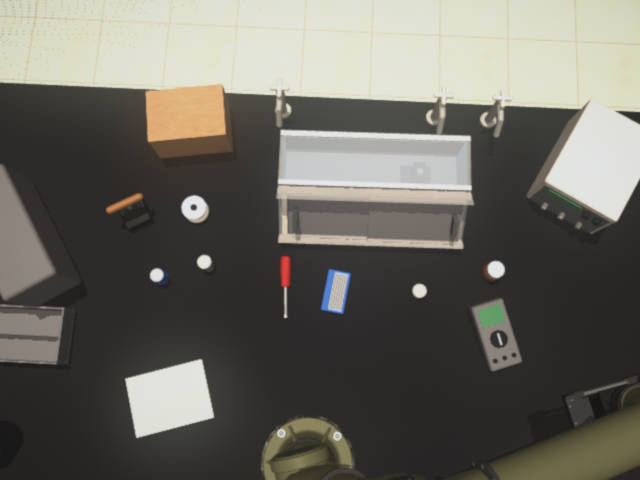

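The top view shows the cabinet at about columns 280-470 and rows 130-250. The tall lens is near (204,262), with its blue look-alike at (158,275), and the short lens is at (419,291). The closed left door's fin is near (293,222).

```bash
cat > h.py <<'E'
import numpy as np, cv2
from scipy.spatial.transform import Rotation as Rn
def cloud(d,ci):
    v,u=np.mgrid[0:480,0:640]
    P=np.stack([(u-ci['cx'])/ci['fx']*d,(v-ci['cy'])/ci['fy']*d,d],-1)
    W=(P-ci['t'])@ci['R']
    W[d<=0]=np.nan
    return W
def proj(X,ci):
    c=np.asarray(X)@ci['R'].T+ci['t']
    return np.stack([ci['fx']*c[...,0]/c[...,2]+ci['cx'],ci['fy']*c[...,1]/c[...,2]+ci['cy']],-1)
E
python3 - <<'E'
from cell import env, read_camera, camera_info, job, models
from h import *
np.set_printoptions(precision=4,suppress=True)
for n in ("top","scene"):
    p,d=read_camera(n); ci=camera_info(n); np.savez(f"{n}0.npz",p=p,d=d)
    W=cloud(d,ci)
    for t in ("tall_lens_center","left_door_fin","port_rim","cabinet","short_lens_center","screwdriver","bit_case","solder_spool","cleaner_jar","mat_top"):
        r=models.spot_in(t,n)
        print(n,t,[(np.round(x['point'],4).tolist(),round(x['score'],2)) for x in r[:4]])
E
```

```text
top tall_lens_center [([0.484, 0.2854, 0.0527], 0.73), ([0.4381, 0.4048, 0.0562], 0.57)]
top left_door_fin [([0.6052, -0.0209, 0.0889], 0.57), ([0.4251, -0.0482, 0.0175], 0.3)]
top port_rim []
top cabinet [([0.6795, -0.135, 0.1397], 0.72)]
top short_lens_center [([0.4385, -0.2647, 0.0297], 0.54), ([0.6753, -0.135, 0.1418], 0.24), ([0.607, -0.0193, 0.0893], 0.15)]
top screwdriver [([0.4674, 0.0874, 0.0238], 0.53)]
top bit_case [([0.4261, -0.0496, 0.0171], 0.94)]
top solder_spool [([0.6279, 0.3338, 0.0403], 0.7), ([0.4269, -0.0483, 0.017], 0.3)]
top cleaner_jar [([0.4966, -0.4483, 0.058], 0.69), ([0.426, -0.0483, 0.0166], 0.63)]
top mat_top []
scene tall_lens_center [([0.4939, 0.2953, 0.0585], 0.9), ([0.4543, 0.407, 0.0505], 0.75)]
scene left_door_fin [([0.5699, 0.017, 0.0503], 0.82), ([0.6392, 0.3319, 0.0415], 0.51), ([0.4373, -0.0479, 0.0192], 0.17)]
scene port_rim [([0.6394, 0.3316, 0.0402], 0.68)]
scene cabinet [([0.7384, -0.1076, 0.1473], 0.65), ([0.5805, -0.2629, 0.0639], 0.62)]
scene short_lens_center [([0.4473, -0.26, 0.0281], 0.71)]
scene screwdriver [([0.4773, 0.0874, 0.0262], 0.81)]
scene bit_case [([0.4385, -0.0484, 0.0158], 0.76)]
scene solder_spool [([0.6389, 0.3327, 0.0428], 0.9), ([0.4473, -0.26, 0.0313], 0.16)]
scene cleaner_jar [([0.5132, -0.4451, 0.0496], 0.62), ([0.4963, 0.2934, 0.0535], 0.36)]
scene mat_top []
```

```bash
python3 - <<'E'
import numpy as np,cv2
p=np.load('top0.npz')['p'][:,:,::-1]
cv2.imwrite('pics/topz.png',cv2.resize(p[110:300,140:480],None,fx=2.3,fy=2.3,interpolation=cv2.INTER_CUBIC))
p=np.load('scene0.npz')['p'][:,:,::-1]
cv2.imwrite('pics/scz.png',cv2.resize(p[140:400,100:500],None,fx=2,fy=2,interpolation=cv2.INTER_CUBIC))
E
```

```text
(no output)
```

View pics/topz.png

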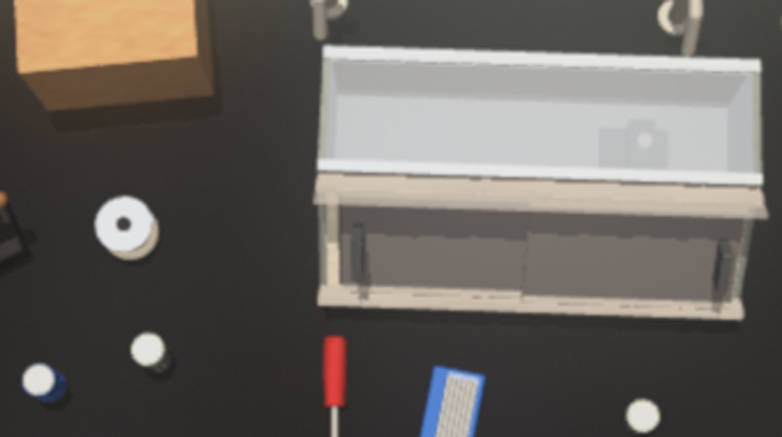

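View pics/scz.png

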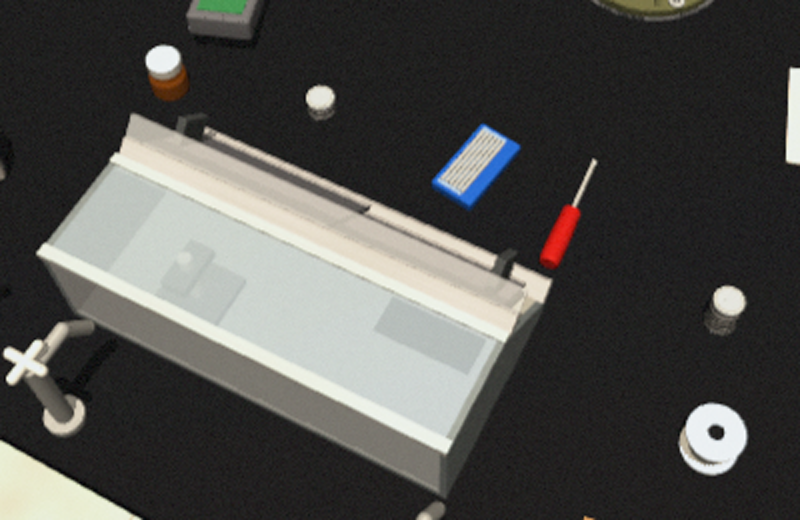

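The top zoom shows the lower rail running from (278,243) to (463,248) in full-picture pixels, and the left fin near (296,222). Next I fit the cabinet pose from the depth clouds.

```bash
cat > fit.py <<'E'
from cell import camera_info
from h import *
np.set_printoptions(precision=4,suppress=True)
for n in ("top","scene"):
    ci=camera_info(n); print(n,"cam at",-ci['R'].T@ci['t'])
    z=np.load(f'{n}0.npz'); W=cloud(z['d'],ci); p=z['p'].astype(int)
    print("bench z",np.nanmedian(W[300:340,340:400,2]) if n=='top' else np.nanmedian(W[230:260,400:430,2]))
    # lower rail
    Z=W[...,2];X=W[...,0];Y=W[...,1]
    m=(Z>.025)&(Z<.06)&(X>.48)&(X<.6)&(Y>-.45)&(Y<.2)&(p.sum(2)>330)&(p.max(2)-p.min(2)<60)
    v,u=np.nonzero(m); print(len(v),u.min(),u.max(),v.min(),v.max())
    q=W[m]; 
    a=np.polyfit(q[:,1],q[:,0],1); r=q[:,0]-np.polyval(a,q[:,1]); k=abs(r)<.01; a=np.polyfit(q[k,1],q[k,0],1)
    yaw=np.degrees(np.arctan(-a[0])); print("yaw",yaw,"x at y=-.1",np.polyval(a,-.1),"z",np.median(q[k,2]), "y range",q[k,1].min(),q[k,1].max(), np.std(r[k]))
E
python3 fit.py
```

```text
top cam at [ 0.2413 -0.028   1.6256]
bench z 0.00014392746615863103
1972 278 492 221 277
yaw -0.9411237947845152 x at y=-.1 0.5625619369989738 z 0.046788593223245314 y range -0.3732280230756403 0.1060393670693041 0.005461844406895794
scene cam at [1.1573 0.2809 1.2299]
bench z 0.0015619140856007827
1296 179 375 166 295
yaw -1.070433669669061 x at y=-.1 0.5604402594932535 z 0.0476921886793005 y range -0.3566661919533358 0.10641390825881812 0.005349629794242261
```

```bash
cat >> h.py <<'E'
c=np.sqrt(.5)
def sn(s,y,n):  # cabinet coords (mm) from slope coords
    return np.array([-54+c*s-c*n, y, 78+c*s+c*n])
def cab2w(P,pose): # mm->m
    P=np.atleast_2d(P)/1000.; t=np.radians(pose[2])
    R=np.array([[np.cos(t),-np.sin(t),0],[np.sin(t),np.cos(t),0],[0,0,1]])
    return P@R.T+np.array([pose[0],pose[1],0])
def w2cab(W,pose):
    t=np.radians(pose[2])
    R=np.array([[np.cos(t),-np.sin(t),0],[np.sin(t),np.cos(t),0],[0,0,1]])
    return ((W-np.array([pose[0],pose[1],0]))@R)*1000
def wire(img,ci,pose,k,doory=205,off=(0,0)):
    L=[]
    for s in (-78,-68,68,78): L.append((sn(s,-240,27),sn(s,240,27)))
    for y in (-240,240):
        L.append((sn(-78,y,27),sn(-68,y,27)));L.append((sn(68,y,27),sn(78,y,27)))
    L.append((sn(73,-240,55),sn(73,240,55)))
    fin=[sn(-25,doory-6,58),sn(25,doory-6,58),sn(25,doory+6,58),sn(-25,doory+6,58)]
    for i in range(4): L.append((fin[i],fin[(i+1)%4]))
    L+= [(sn(-55,70,6),sn(55,70,6)),(sn(-55,210,6),sn(55,210,6)),(sn(55,70,6),sn(55,210,6)),(sn(-55,70,6),sn(-55,210,6))]
    m=[np.array([-18+a,140+b,13]) for a,b in ((-25,-60),(25,-60),(25,60),(-25,60))]
    for i in range(4): L.append((m[i],m[(i+1)%4]))
    for a,b in L:
        q=proj(cab2w(np.stack([a,b]),pose),ci)
        q=((q-np.array(off))*k).astype(int)
        cv2.line(img,tuple(map(int,q[0])),tuple(map(int,q[1])),(0,0,255),1)
    return img
E
cat > ov.py <<'E'
from cell import camera_info
from h import *
import sys
pose=[float(a) for a in sys.argv[1:4]]
for n,(u0,u1,v0,v1) in (("top",(270,480,120,260)),("scene",(110,390,190,390))):
    ci=camera_info(n); z=np.load(f'{n}0.npz'); p=z['p'][:,:,::-1]
    k=800/(u1-u0)
    k=min(k,600/(v1-v0))
    im=cv2.resize(p[v0:v1,u0:u1],None,fx=k,fy=k,interpolation=cv2.INTER_CUBIC)
    im=cv2.convertScaleAbs(im,alpha=1.2)
    cv2.imwrite(f'pics/ov_{n}_{sys.argv[4]}.png',wire(im,ci,pose,k,off=(u0-.5,v0-.5)))
E
python3 ov.py .686 -.1335 -1.0 a
```

```text
(no output)
```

View pics/ov_top_a.png

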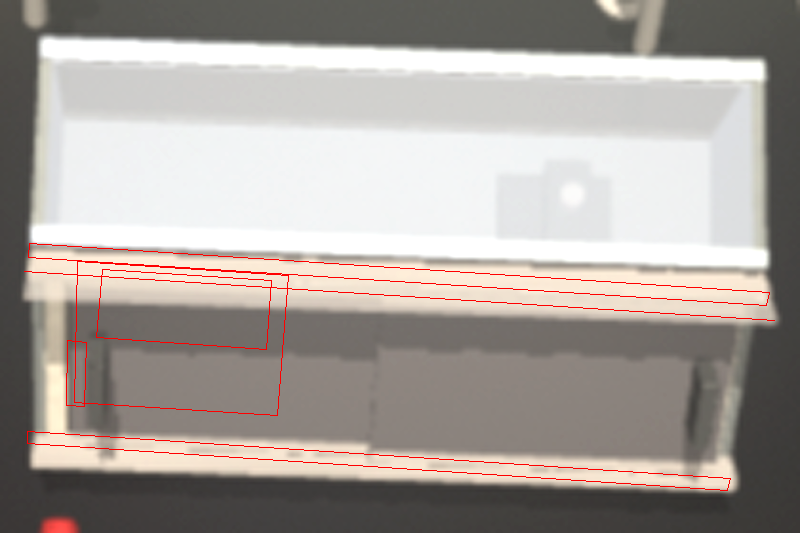

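View pics/ov_scene_a.png

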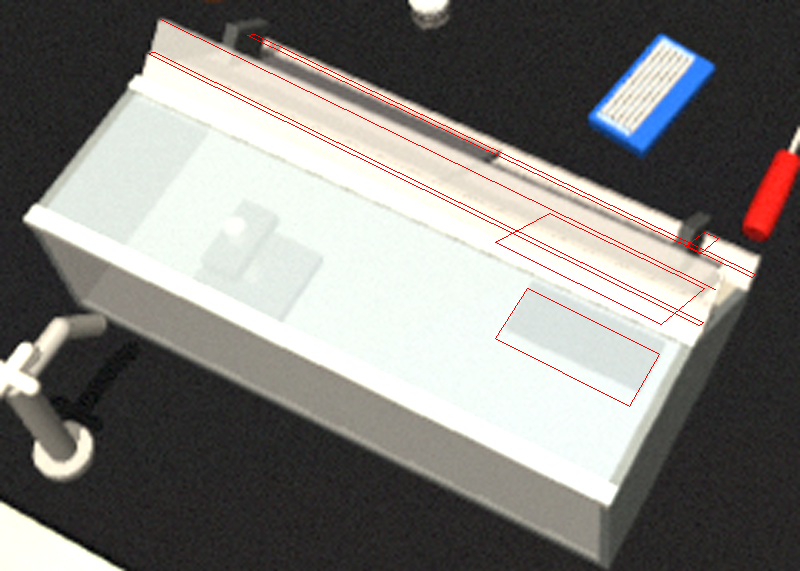

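```bash
cat > ls.py <<'E'
from cell import camera_info
from h import *
from scipy.optimize import least_squares
kt=800/210; ks=800/280
T=lambda a,b:(269.5+a/kt,119.5+b/kt); S=lambda a,b:(109.5+a/ks,189.5+b/ks)
C=[("top",sn(-78,240,27),T(31,468)),("top",sn(-78,-240,27),T(736,491)),("top",sn(68,240,55),T(23,299)),("top",sn(68,-240,55),T(778,323)),
("scene",sn(78,-240,55),S(161,18)),("scene",sn(-68,240,27),S(759,256)),("scene",sn(-78,240,27),S(752,289) )]
cis={n:camera_info(n) for n in("top","scene")}
def f(x): return np.concatenate([proj(cab2w(P,x),cis[n])[0]-uv for n,P,uv in C[:6]])
r=least_squares(f,[.68,-.13,.5],loss='soft_l1'); print(r.x); print(f(r.x).reshape(-1,2).round(2))
E
python3 ls.py
```

```text
[ 0.67726236 -0.13297118  0.98191882]
[[ 0.1   0.14]
 [-0.61  0.16]
 [ 0.25  1.25]
 [-0.86  1.33]
 [-1.6   0.6 ]
 [-0.55  0.99]]
```

```bash
python3 ov.py .6773 -.133 .98 b
```

```text
(no output)
```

View pics/ov_top_b.png

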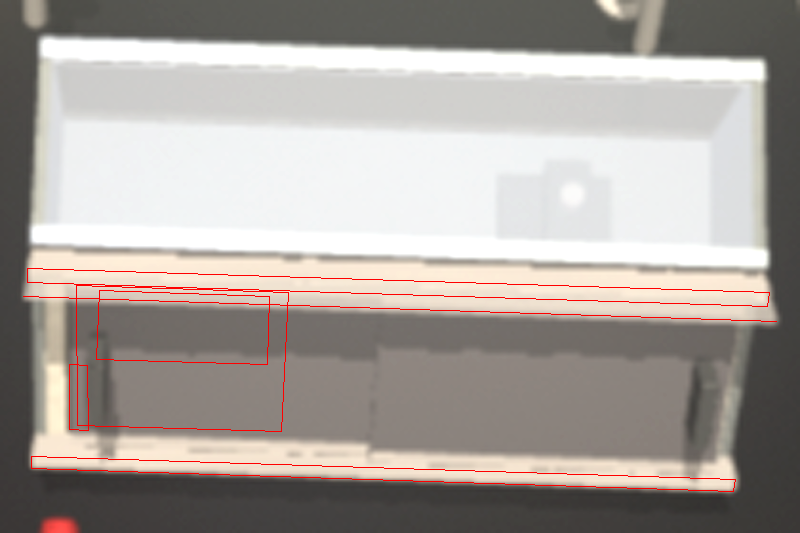

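View pics/ov_scene_b.png

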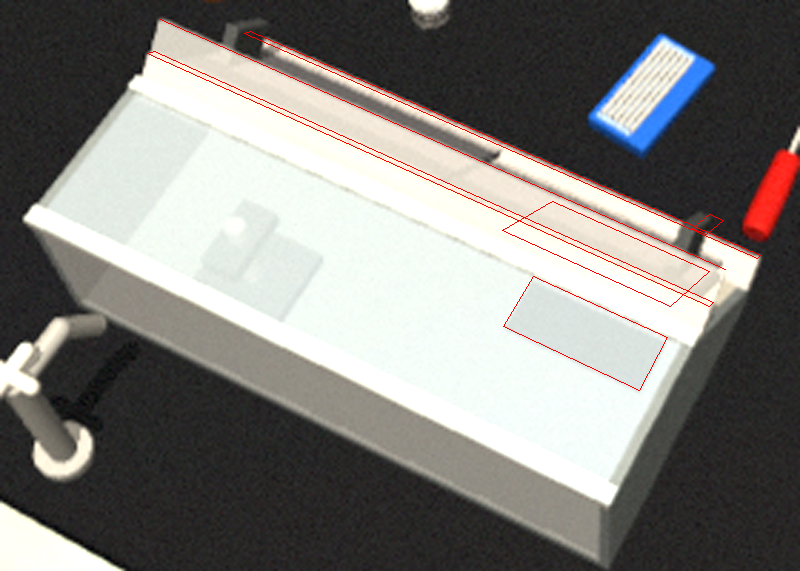

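The overlay fits the rails, visor and mat. The real fin lies about 13 mm right of the fully closed position, so I measure it from the cloud and with the network mask.

```bash
cat > fin.py <<'E'
from cell import camera_info
from h import *
np.set_printoptions(precision=1,suppress=True)
pose=[.6773,-.133,.98]
for n in("top","scene"):
    ci=camera_info(n); z=np.load(f'{n}0.npz'); W=w2cab(cloud(z['d'],ci),pose)
    x,y,zz=W[...,0]+54,W[...,1],W[...,2]-78
    s=c*(x+zz); nn=c*(zz-x)
    m=(nn>32)&(nn<75)&(abs(s)<40)&(y<235)&(y>-235)
    print(n,m.sum())
    for lo,hi in ((100,235),(-235,-100)):
        k=m&(y>lo)&(y<hi)
        if k.sum(): print(k.sum(),'y',np.percentile(y[k],[2,25,50,75,98]),'s',np.percentile(s[k],[2,50,98]),'n',np.percentile(nn[k],[2,50,98]))
    k=(abs(s)<50)&(y<240)&(y>-240)&(nn>5)&(nn<32)
    for a in range(-220,240,40):
        kk=k&(abs(y-a)<20)
        print(a,kk.sum(),np.median(nn[kk]) if kk.sum() else '')
E
python3 fin.py
```

```text
top 276
125 y [188.9 190.8 195.1 198.  200.8] s [-23.9   6.7  27.2] n [35.3 55.6 62.8]
148 y [-209.9 -205.4 -201.8 -198.5 -147.2] s [-24.5   4.2  27.2] n [32.5 54.6 62.3]
-220 180 23.90861242003667
-180 526 24.07021292659836
-140 531 23.878672795103576
-100 523 23.774296071397853
-60 526 23.738919577820145
-20 528 23.43621213556539
20 516 15.949386255044717
60 510 14.748938360935139
100 499 14.722007235355948
140 509 14.597460808065625
180 407 14.744252147054214
220 180 13.263536465445316
scene 276
117 y [190.  194.3 198.5 201.3 202.1] s [-18.7  15.7  29.9] n [36.3 52.  59.2]
159 y [-208.6 -201.1 -198.7 -197.6 -195.7] s [-21.6   8.   30.2] n [33.4 50.3 59.7]
-220 6 25.032016092385476
-180 68 25.578362160859992
-140 64 24.91259552173483
-100 60 25.19109519449649
-60 62 24.979236873982437
-20 63 25.022866095328926
20 28 24.68583086677005
60 5 16.252269097410757
100 7 16.309264463993035
140 6 16.397763239239836
180 3 16.136483604232232
220 5 26.50060315230423
```

```bash
cat > mv.py <<'E'
from h import *
from cell import env
np.set_printoptions(precision=2,suppress=True)
POSE=[.6773,-.133,.98]
def cur():
    o=env.get_obs(); return np.array(o['tool_pos']),Rn.from_euler('xyz',o['tool_rot'],degrees=True)
def tool(heading,tilt,flip=1):
    """approach heading (deg world), tilt deg from vertical-down; z = flip*left"""
    h=np.radians(heading);t=np.radians(tilt)
    f=np.array([np.cos(h),np.sin(h),0]); l=np.array([-np.sin(h),np.cos(h),0])
    y=np.sin(t)*f-np.cos(t)*np.array([0,0,1]); z=flip*l; x=np.cross(y,z)
    return Rn.from_matrix(np.stack([x,y,z],1))
def delta(grasp,R,p=None,R0=None):
    """grasp point world (m) -> move row"""
    if p is None: p,R0=cur()
    tcp=np.asarray(grasp)+.008*R.as_matrix()[:,1]
    d=R0.inv().apply(tcp-p)*1000
    rv=np.degrees((R0.inv()*R).as_rotvec())
    return np.r_[d,rv]
def gp():
    p,R=cur(); return p-.008*R.as_matrix()[:,1]
E
python3 - <<'E'
from mv import *
p,R=cur(); print(p,R.as_matrix())
g=cab2w(sn(0,195,49),POSE)[0]; print('fin grasp',g)
pre=cab2w(sn(0,195,150),POSE)[0]; print('pre',pre)
for fl in (1,-1):
    print(fl,delta(pre,tool(.98,45,fl)))
E
```

```text
[ 0.2  -0.62  0.23] [[-0.95 -0.    0.3 ]
 [-0.3   0.   -0.95]
 [ 0.   -1.   -0.  ]]
fin grasp [0.59 0.06 0.11]
pre [0.51 0.06 0.18]
1 [-513.3    55.12 -549.6    62.92 -151.9    -9.18]
-1 [-513.3    55.12 -549.6     6.52   15.74   44.68]
```

Emit:
move_arm(
  moves=[
    [-10,1,-11,0,0,1],
    [-30,4,-33,1,2,6],
    [-514,55,-550,6.5,15.7,44.7],
    [-514,55,-550,6.5,15.7,44.7],
    [-514,55,-550,6.5,15.7,44.7],
    [-514,55,-550,6.5,15.7,44.7],
    [-514,55,-550,6.5,15.7,44.7],
    [-514,55,-550,6.5,15.7,44.7],
    [-514,55,-550,6.5,15.7,44.7],
    [-514,55,-550,6.5,15.7,44.7],
    [-514,55,-550,6.5,15.7,44.7],
    [-514,55,-550,6.5,15.7,44.7],
    [-514,55,-550,6.5,15.7,44.7],
    [-514,55,-550,6.5,15.7,44.7],
    [-514,55,-550,6.5,15.7,44.7],
    [-514,55,-550,6.5,15.7,44.7],
    [-514,55,-550,6.5,15.7,44.7],
    [-514,55,-550,6.5,15.7,44.7],
    [-514,55,-550,6.5,15.7,44.7],
    [-514,55,-550,6.5,15.7,44.7],
  ],
  claw=60,
)

```text
time_s: 2.87
tool_pos: [0.5353, -0.041, 0.1585]
tool_rot: [-90.0, 44.2, -178.8]
force: [-1.1, -0.2, -0.9]
grip_width: 0.0598
```

```bash
python3 - <<'E'
from mv import *
print(env.get_obs()['qpos'], env.get_obs()['joint_velocities'])
pre=cab2w(sn(0,195,150),POSE)[0]; print('pre',pre*1000, gp()*1000)
print(delta(pre,tool(.98,45,-1)))
g=w2cab(gp(),POSE);x,z=g[0]+54,g[2]-78; print('s',c*(x+z),'y',g[1],'n',c*(z-x))
E
```

```text
[ 19.14 -17.26 -13.51 140.21 -33.13  14.66 -55.22] [ -45.64    0.02    4.07    0.55   98.6   -18.82 -124.78]
pre [513.92  59.23 184.07] [529.77 -41.14 164.23]
[  -4.02  -23.92 -100.65    0.09    0.12    0.84]
s -4.031928777080972 y 94.37130978612912 n 125.98002480090358
```

```bash
python3 - <<'E'
from mv import *
for n in (110,100):
    print(delta(cab2w(sn(0,195,n),POSE)[0],tool(.98,45,-1)))
E
```

```text
[  -4.6    16.08 -100.58    0.09    0.12    0.84]
[  -4.75   26.08 -100.56    0.09    0.12    0.84]
```

Emit:
move_arm(
  moves=[
    [-4,10,-40,0,0,0.8],
    [-4,20,-80,0,0,0.8],
    [-4,20,-100,0,0,0.8],
    [-4,20,-100,0,0,0.8],
    [-4,20,-100,0,0,0.8],
    [-4,20,-100,0,0,0.8],
  ],
  claw=60,
)

```text
time_s: 3.37
tool_pos: [0.5498, 0.056, 0.1463]
tool_rot: [-89.9, 44.9, -179.0]
force: [0.0, -0.6, -0.4]
grip_width: 0.0595
```

```bash
cat >> mv.py <<'E'
def slope(w=None):
    g=w2cab(gp() if w is None else w,POSE);x,z=g[0]+54,g[2]-78; return np.array([c*(x+z),g[1],c*(z-x)])
E
python3 - <<'E'
from mv import *
from cell import read_camera, camera_info
print(env.get_obs()['qpos'], env.get_obs()['joint_velocities'])
print('s,y,n',slope())
ci=camera_info('wrist'); p,d=read_camera('wrist'); np.savez('w1.npz',p=p,d=d,R=ci['R'],t=ci['t'],K=[ci['fx'],ci['fy'],ci['cx'],ci['cy']])
cv2.imwrite('pics/w1.png',wire(p[:,:,::-1].copy(),ci,POSE,1,doory=195))
W=cloud(d,ci); S=w2cab(W,POSE); x,y,zz=S[...,0]+54,S[...,1],S[...,2]-78
s=c*(x+zz);nn=c*(zz-x)
m=(nn>32)&(nn<66)&(abs(s)<40)&(y>100)&(y<235)
print(m.sum()); 
if m.sum(): print('y',np.percentile(y[m],[2,25,50,75,98]),'s',np.percentile(s[m],[2,50,98]),'n',np.percentile(nn[m],[2,50,98]))
E
```

```text
[ 35.42 -17.07 -44.87 138.85 -21.02   9.51 -82.72] [-0.42  0.19  3.27  0.51 -0.57 -0.05  0.28]
s,y,n [ -1.35 191.13 106.02]
2618
y [191.56 194.43 197.29 200.22 202.99] s [-20.41   6.4   27.61] n [37.89 56.85 58.25]
```

View pics/w1.png

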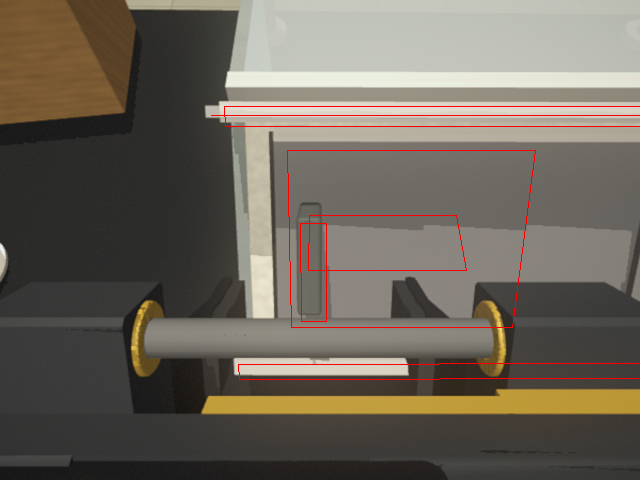

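The wrist picture shows the fin at about columns 298-325, between the open fingers at about 235 and 400. The model wire agrees to within 2-3 mm. Next I advance and grip the fin.

```bash
python3 - <<'E'
from mv import *
print(delta(cab2w(sn(1,197,49),POSE)[0],tool(.98,45,-1)))
E
```

```text
[-2.47 57.01 -6.95 -0.11 -0.1   0.1 ]
```

Emit:
move_arm(
  moves=[
    [-2.5,10,-5,0,0,0],
    [-2.5,25,-7,0,0,0],
    [-2.5,40,-7,0,0,0],
    [-2.5,52,-7,0,0,0],
    [-2.5,57,-7,0,0,0],
    [-2.5,57,-7,0,0,0],
    [-2.5,57,-7,0,0,0],
  ],
  claw=44,
)

```text
time_s: 4.0
tool_pos: [0.5872, 0.0599, 0.1132]
tool_rot: [-90.1, 44.9, -179.3]
force: [-0.1, 0.1, 0.4]
grip_width: 0.044
```

```bash
python3 - <<'E'
from mv import *
print(env.get_obs()['qpos'], env.get_obs()['force'],'s,y,n',slope())
E
```

```text
[ 71.63 -13.45 -79.15 135.47 -64.17   5.48 -39.86] [-0.12  0.05  0.41] s,y,n [  1.71 194.38  56.03]
```

```bash
python3 - <<'E'
from mv import *
print(delta(cab2w(sn(2,197,50),POSE)[0],tool(.98,35,-1)))
E
```

```text
[ 1.08  5.91 -2.63 -0.06 -0.22 -9.86]
```

Emit:
move_arm(
  moves=[
    [0.5,2,-2,0,0,-4],
    [1,4,-2.6,0,0,-8],
    [1,6,-2.6,0,0,-9.9],
    [1,6,-2.6,0,0,-9.9],
    [1,6,-2.6,0,0,-9.9],
  ],
)

```text
time_s: 4.42
tool_pos: [0.5804, 0.0836, 0.1043]
tool_rot: [-93.2, 37.0, -178.8]
force: [-0.6, 0.7, 0.1]
grip_width: 0.044
```

```bash
python3 - <<'E'
from mv import *
print(env.get_obs()['qpos'], env.get_obs()['joint_velocities'],env.get_obs()['force'],'s,y,n',slope())
E
```

```text
[ 69.41  -5.31 -78.82 130.78 -10.64  13.37 -89.28] [  -6.66   24.34   -0.35  -11.78  124.62   22.14 -113.55] [-0.6   0.74  0.06] s,y,n [ -8.02 217.75  54.19]
```

Emit:
move_arm(
  moves=[
    [0,0,0,0,0,0],
    [0,0,0,0,0,0],
    [0,0,0,0,0,0],
    [0,0,0,0,0,0],
  ],
)

```text
time_s: 4.75
tool_pos: [0.5799, 0.0857, 0.104]
tool_rot: [-93.3, 37.1, -178.7]
force: [0.8, -2.7, 1.1]
grip_width: 0.044
```

```bash
python3 - <<'E'
from mv import *
print(env.get_obs()['qpos'], env.get_obs()['joint_velocities'],env.get_obs()['force'],'s,y,n',slope())
print(delta(cab2w(sn(2,197,50),POSE)[0],tool(.98,35,-1)))
E
```

```text
[ 69.46  -5.45 -79.03 130.87 -11.35  13.25 -88.71] [ 0.11 -0.15 -0.65 -0.08  1.03  0.12 -0.97] [ 0.82 -2.66  1.06] s,y,n [ -8.57 219.85  54.31]
[-10.67   1.4   23.52   3.47   0.35  -2.05]
```

```bash
python3 - <<'E'
from mv import *
print(delta(cab2w(sn(2,203,51),POSE)[0],tool(.98,33,-1)))
E
```

```text
[-10.28   0.76  17.46   3.46   0.41  -4.05]
```

Emit:
move_arm(
  moves=[
    [-4,0.3,7,1,0,-2],
    [-8,0.6,14,2,0.2,-4],
    [-10,0.8,17.5,3.5,0.4,-4],
    [-10,0.8,17.5,3.5,0.4,-4],
    [-10,0.8,17.5,3.5,0.4,-4],
  ],
)

```text
time_s: 5.17
tool_pos: [0.589, 0.0702, 0.1083]
tool_rot: [-90.0, 32.9, -178.9]
force: [0.1, 0.6, -0.0]
grip_width: 0.044
```

```bash
cat > st.py <<'E'
from mv import *
o=env.get_obs(); p,R=cur(); y=R.as_matrix()[:,1]
print(o['time_s'],o['qpos'], 'v',o['joint_velocities'],'F',o['force'],'w',o['grip_width']*1000,'s,y,n',slope(),'grasp',gp()*1000,'tilt',np.degrees(np.arccos(-y[2])))
E
cat > snap.py <<'E'
import sys
from mv import *
from cell import read_camera, camera_info
ci=camera_info('wrist'); p,d=read_camera('wrist'); np.savez('w.npz',p=p,d=d,R=ci['R'],t=ci['t'],K=[ci['fx'],ci['fy'],ci['cx'],ci['cy']])
cv2.imwrite(f'pics/{sys.argv[1]}.png',wire(p[:,:,::-1].copy(),ci,POSE,1,doory=float(sys.argv[2])))
W=cloud(d,ci); S=w2cab(W,POSE); x,y,zz=S[...,0]+54,S[...,1],S[...,2]-78
s=c*(x+zz);nn=c*(zz-x)
m=(nn>32)&(nn<62)&(abs(s)<40)&(y>0)&(y<235)&(p.max(2)-p.min(2)<40)
print(m.sum(),'y',np.percentile(y[m],[2,25,50,75,98]))
E
python3 st.py; python3 snap.py w2 203
```

```text
5.1667 [  65.06    2.6   -77.66  126.37   22.71   22.04 -119.5 ] v [ 0.83 -1.23 -1.02  1.32 -4.52 -1.01  4.2 ] F [ 0.07  0.56 -0.04] w 43.99190997295498 s,y,n [  1.33 204.68  50.99] grasp [584.7   70.13 115.  ] tilt 32.94329128065618
5497 y [176.41 202.23 206.97 211.68 233.84]
```

View pics/w2.png

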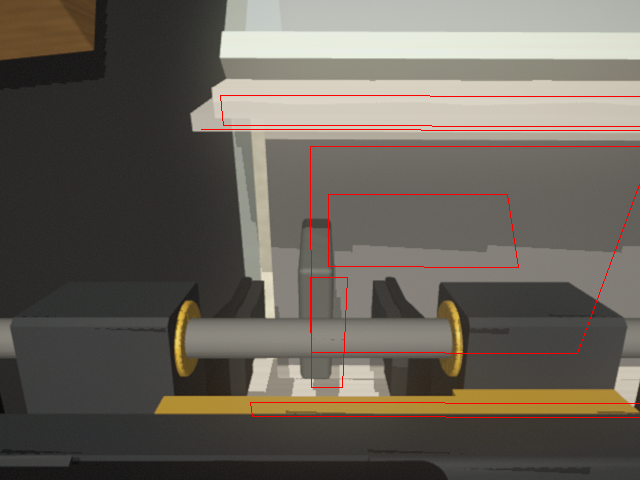

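The fin sits between the fingers (fin at column 317, fingers at 255 and 385). Next I close on it.

Emit:
move_arm(
  moves=[
    [0,0,0,0,0,0],
    [0,0,0,0,0,0],
    [0,0,0,0,0,0],
    [0,0,0,0,0,0],
    [0,0,0,0,0,0],
  ],
  claw=5,
  newtons=25,
)

```text
time_s: 5.63
tool_pos: [0.5891, 0.0694, 0.1083]
tool_rot: [-89.9, 33.0, -178.9]
force: [0.3, 0.3, -0.4]
grip_width: 0.0183
```

```bash
python3 st.py; python3 - <<'E'
from mv import *
R=tool(.98,33,-1)
s=slope()
for y in (150,100,60,35): print(y,delta(cab2w(sn(s[0],y,s[2]),POSE)[0],R))
E
```

```text
5.6333 [  65.17    2.53  -77.71  126.41   22.76   22.   -119.54] v [-0.05  0.07  0.07 -0.1   0.24  0.09 -0.26] F [ 0.29  0.32 -0.37] w 18.311685106237622 s,y,n [  1.35 203.9   51.04] grasp [584.7   69.35 115.05] tilt 32.982970249844406
150 [ 0.1  -0.01 53.9   0.01  0.11  0.02]
100 [  0.19  -0.01 103.9    0.01   0.11   0.02]
60 [  0.27  -0.01 143.9    0.01   0.11   0.02]
35 [  0.32  -0.02 168.9    0.01   0.11   0.02]
```

Emit:
move_arm(
  moves=[
    [0,0,0,0,0,0],
    [0,0,0,0,0,0],
    [0,0,0,0,0,0],
    [0,0,0,0,0,0],
    [0,0,3,0,0,0],
    [0,0,8,0,0,0],
    [0,0,15,0,0,0],
    [0,0,22,0,0,0],
    [0,0,30,0,0,0],
    [0,0,38,0,0,0],
    [0,0,45,0,0,0],
    [0,0,50,0,0,0],
    [0,0,50,0,0,0],
  ],
)

```text
time_s: 6.72
tool_pos: [0.59, 0.018, 0.1084]
tool_rot: [-89.9, 32.9, -179.0]
force: [-5.3, -0.9, 4.9]
grip_width: 0.0116
```

```bash
python3 st.py
```

```text
6.7167 [ 72.96   0.46 -77.39 126.88   6.7   20.24 -98.91] v [-0.4  -0.02  0.04 -0.04  1.86  0.17 -2.21] F [-5.34 -0.92  4.89] w 11.582512728942488 s,y,n [  1.39 152.5   51.03] grasp [585.6   17.96 115.07] tilt 32.93830363546224
```

Emit:
move_arm(
  moves=[
    [0,-0.5,5,0,0.1,0],
    [0,-0.5,12,0,0.1,0],
    [0,-0.5,20,0,0.1,0],
    [0,-0.5,28,0,0.1,0],
    [0,-0.5,36,0,0.1,0],
    [0,-0.5,44,0,0.1,0],
    [0,-0.5,52,0,0.1,0],
    [0,-0.5,60,0,0.1,0],
    [0,-0.5,66,0,0.1,0],
    [0,-0.5,70,0,0.1,0],
    [0,-0.5,70,0,0.1,0],
  ],
)

```text
time_s: 7.63
tool_pos: [0.5909, -0.0514, 0.1085]
tool_rot: [-90.1, 33.0, -179.1]
force: [7.9, -0.2, -10.0]
grip_width: 0.0115
```

```bash
python3 st.py
```

```text
7.6333 [ 79.07   1.95 -74.13 126.4   -4.82  20.33 -79.54] v [-0.19 -0.32  0.02  0.13  0.7  -0.17 -0.8 ] F [  7.92  -0.15 -10.  ] w 11.510279143047939 s,y,n [ 1.33 83.03 51.28] grasp [586.58 -51.51 115.2 ] tilt 32.99133866822974
```

Emit:
move_arm(
  moves=[
    [0,0.2,5,0,0,0],
    [0,0.2,12,0,0,0],
    [0,0.2,20,0,0,0],
    [0,0.2,28,0,0,0],
    [0,0.2,36,0,0,0],
    [0,0.2,42,0,0,0],
    [0,0.2,46,0,0,0],
    [0,0.2,48,0,0,0],
    [0,0.2,49,0,0,0],
    [0,0.2,49,0,0,0],
  ],
)

```text
time_s: 8.47
tool_pos: [0.5917, -0.0984, 0.1084]
tool_rot: [-90.1, 32.9, -179.0]
force: [-8.1, 4.3, 7.1]
grip_width: 0.012
```

```bash
python3 st.py
```

```text
8.4667 [ 82.95   5.39 -72.75 125.11  -5.16  21.2  -72.92] v [-0.17 -0.16  0.06  0.02  0.11 -0.09 -0.19] F [-8.08  4.3   7.11] w 12.008617462628099 s,y,n [ 1.25 36.08 51.18] grasp [587.39 -98.45 115.08] tilt 32.88685253273874
```

Emit:
move_arm(
  moves=[
    [0,-0.2,1,0,0,0],
    [0,-0.2,2,0,0,0],
    [0,-0.2,3,0,0,0],
    [0,-0.2,3,0,0,0],
  ],
)

```text
time_s: 8.8
tool_pos: [0.5917, -0.0984, 0.1084]
tool_rot: [-90.2, 32.8, -178.8]
force: [-9.2, 10.7, 9.1]
grip_width: 0.0119
```

```bash
python3 st.py
```

```text
8.8 [ 83.18   5.57 -72.89 125.04  -5.31  21.33 -72.49] v [-0.02 -0.18  0.06  0.05  0.13 -0.   -0.06] F [-9.24 10.73  9.06] w 11.942355989099555 s,y,n [ 1.26 36.   51.18] grasp [587.4  -98.53 115.08] tilt 32.84819892163994
```

The stop is reached: force rises to 10.7 N in y with no further motion. Next I unload, release and withdraw.

Emit:
move_arm(
  moves=[
    [0,0,-2.5,0,0,0],
    [0,0,-2.5,0,0,0],
    [0,0,-2.5,0,0,0],
    [0,0,-2.5,0,0,0],
    [0,0,-2.5,0,0,0],
    [0,-8,-2.5,0,0,0],
    [0,-20,-2.5,0,0,0],
    [0,-35,-2.5,0,0,0],
    [0,-55,-2.5,0,0,0],
    [0,-75,-2.5,0,0,0],
    [0,-75,-2.5,0,0,0],
  ],
  claw=28,
)

```text
time_s: 9.72
tool_pos: [0.5519, -0.1034, 0.1759]
tool_rot: [-89.6, 33.3, -179.0]
force: [-0.1, -0.8, -0.6]
grip_width: 0.0282
```

```bash
python3 st.py; python3 snap.py w3 35; python3 - <<'E'
from cell import read_camera,camera_info,models
from h import *
for n in("top","scene"):
    p,d=read_camera(n); np.savez(f'{n}0.npz',p=p,d=d); cv2.imwrite(f'pics/{n}3.png',p[:,:,::-1])
    for t in ("tall_lens_center",):
        print(n,[(np.round(x['point'],4).tolist(),round(x['score'],2)) for x in models.spot_in(t,n)])
E
```

```text
9.7167 [ 78.35 -17.   -57.37 126.19 -42.4   37.35 -42.44] v [ 2.78  4.31 -6.92  0.63  2.66 -4.43 -1.47] F [-0.07 -0.8  -0.55] w 28.17438262694129 s,y,n [ 20.75  31.8  127.18] grasp [ 547.52 -103.41  182.6 ] tilt 33.29125547587635
2131 y [32.14 34.84 37.89 40.77 43.59]
top [([0.4385, 0.4039, 0.057], 0.47)]
scene [([0.4548, 0.4092, 0.0539], 0.93), ([0.4954, 0.2969, 0.0554], 0.7)]
```

View pics/w3.png

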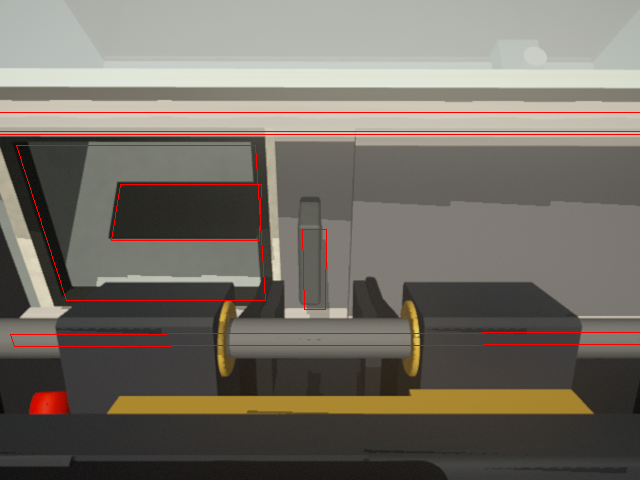

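View pics/scene3.png

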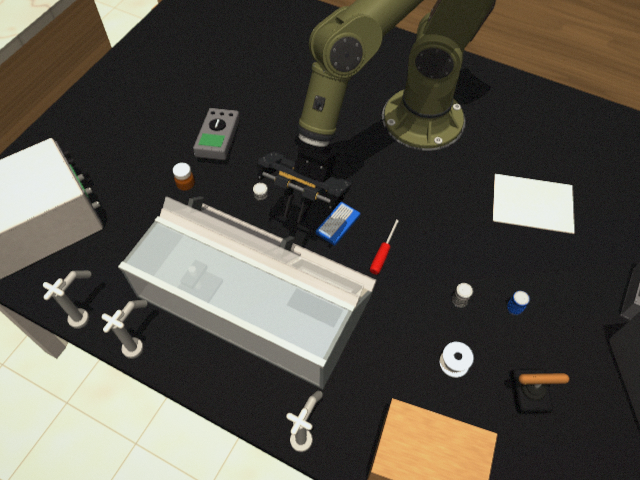

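The wrist picture shows the port clear: opening at columns 15-265 and rows 145-300, mat at 110-262 and 183-240. The open fin is at about (312,255), and the wires match. The arm runs near its joint limits here, so I fit a kinematic model from the logged samples to plan the lens moves.

```bash
cat > kin.py <<'E'
import numpy as np
from scipy.spatial.transform import Rotation as Rn
from scipy.optimize import least_squares
S=[([73.2289322,18.44096411,-4.01300017,83.17512614,1.29364548,78.54122711,-3.26004385],[.19608,-.61915,.23244],[-90.11,-.005,-162.42]),
([35.42,-17.07,-44.87,138.85,-21.02,9.51,-82.72],[.5498,.056,.1463],[-89.9,44.9,-179.]),
([69.46,-5.45,-79.03,130.87,-11.35,13.25,-88.71],[.5799,.0857,.104],[-93.3,37.1,-178.7]),
([65.06,2.6,-77.66,126.37,22.71,22.04,-119.5],[.589,.0702,.1083],[-90,32.9,-178.9]),
([72.96,.46,-77.39,126.88,6.7,20.24,-98.91],[.59,.018,.1084],[-89.9,32.9,-179.]),
([79.07,1.95,-74.13,126.4,-4.82,20.33,-79.54],[.5909,-.0514,.1085],[-90.1,33,-179.1]),
([83.18,5.57,-72.89,125.04,-5.31,21.33,-72.49],[.5917,-.0984,.1084],[-90.2,32.8,-178.8]),
([78.35,-17.,-57.37,126.19,-42.4,37.35,-42.44],[.5519,-.1034,.1759],[-89.6,33.3,-179.])]
def rz(a): return Rn.from_euler('z',a,degrees=True).as_matrix()
def ry(a): return Rn.from_euler('y',a,degrees=True).as_matrix()
def fk(q,L,sg):
    d1,L1,L2,L3,a1,a2,a3=L
    p=np.zeros(3);R=rz(sg[0]*q[0]); p=R@[a1,0,d1]
    R=R@ry(q[1])@rz(sg[1]*q[2]); p=p+R@[a2,0,L1]
    R=R@ry(q[3])@rz(sg[2]*q[4]); p=p+R@[a3,0,L2]
    R=R@ry(q[5])@rz(sg[3]*q[6]); p=p+R@[0,0,L3]
    return p,R
if __name__=='__main__':
    import itertools
    best=[]
    for sg in itertools.product((1,-1),repeat=4):
        f=lambda L:np.concatenate([fk(q,L,sg)[0]-p for q,p,_ in S])
        r=least_squares(f,[.33,.35,.3,.25,0,0,0]); best.append((r.cost,sg,r.x,r.fun.reshape(-1,3)))
    best.sort(key=lambda b:b[0])
    np.set_printoptions(precision=4,suppress=True)
    for b in best[:3]: print(b[0],b[1],b[2])
    print(best[0][3]*1000)
    sg=best[0][1]
    for q,p,e in S[:4]:
        R=fk(q,best[0][2],sg)[1]; print((R.T@Rn.from_euler('xyz',e,degrees=True).as_matrix()).round(3).tolist())
E
python3 kin.py
```

```text
0.0004175620652845374 (-1, -1, -1, 1) [ 0.2399  0.458   0.5014  0.3454  0.0166 -0.0058 -0.0037]
0.0004175620652845374 (-1, -1, -1, -1) [ 0.2399  0.458   0.5014  0.3454  0.0166 -0.0058 -0.0037]
0.0033159018365170475 (-1, -1, 1, 1) [ 0.1608  0.0772  0.3995 -0.0331  0.0144  0.2116 -0.1147]
[[23.3174 10.5159  1.6092]
 [ 1.8715 10.4726 -3.5926]
 [-0.7265 -2.9277 -0.2338]
 [-1.122   0.5186  1.3344]
 [-0.6893 -1.1456  1.144 ]
 [-0.2487 -1.7171  1.4477]
 [-0.3279 -2.1592  2.1458]
 [ 2.3903 -1.2475 -3.8547]]
[[0.114, -0.0, -0.994], [-0.994, -0.0, -0.114], [0.0, 1.0, -0.0]]
[[0.251, 0.0, 0.968], [0.968, -0.0, -0.251], [0.0, 1.0, -0.0]]
[[0.045, -0.0, 0.999], [0.999, -0.001, -0.045], [0.001, 1.0, 0.0]]
[[-0.857, -0.0, 0.515], [0.515, 0.001, 0.857], [-0.001, 1.0, -0.001]]
```

```bash
python3 - <<'E'
from kin import *
np.set_printoptions(precision=4,suppress=True)
sg=(-1,-1,-1,-1)
def fk2(q,L):
    d1,L1,L2,L3,a1,a2,a3,a4,b2,b3=L
    R=rz(-q[0]); p=R@[a1,0,d1]
    R=R@ry(q[1])@rz(-q[2]); p=p+R@[a2,b2,L1]
    R=R@ry(q[3])@rz(-q[4]); p=p+R@[a3,b3,L2]
    R=R@ry(q[5]); p=p+R@[a4,0,0]; R=R@rz(-q[6]); p=p+R@[0,0,L3]
    return p,R
f=lambda L:np.concatenate([fk2(q,L)[0]-p for q,p,_ in S])
r=least_squares(f,[.25,.45,.5,.3]+[0]*6); print(r.cost,r.x); print(r.fun.reshape(-1,3)*1000)
for q,p,e in S:
    R=fk2(q,r.x)[1]; print((R.T@Rn.from_euler('xyz',e,degrees=True).as_matrix()).round(3).tolist())
E
```

```text
6.290216510841349e-05 [ 0.2601  0.4646  0.5258  0.3517 -0.0068 -0.0226  0.0172 -0.0165 -0.0242
  0.0017]
[[ 3.2954  4.0167  0.8367]
 [-7.4915  0.7177  0.2988]
 [ 0.6177 -2.8301  1.5957]
 [ 1.9169 -0.7209 -1.3785]
 [ 1.6693 -1.3602 -0.3417]
 [ 1.1665 -0.4884 -0.1956]
 [ 1.2417  0.207  -0.5806]
 [ 3.4637 -1.9965 -0.2348]]
[[-0.0, -0.0, -1.0], [-1.0, 0.0, 0.0], [0.0, 1.0, -0.0]]
[[-0.0, -0.0, -1.0], [-1.0, 0.0, 0.0], [0.0, 1.0, -0.0]]
[[0.0, 0.0, -1.0], [-1.0, 0.001, -0.0], [0.001, 1.0, 0.0]]
[[0.0, -0.001, -1.0], [-1.0, -0.001, -0.0], [-0.001, 1.0, -0.001]]
[[0.0, -0.0, -1.0], [-1.0, -0.001, -0.0], [-0.001, 1.0, -0.0]]
[[0.0, 0.001, -1.0], [-1.0, 0.0, -0.0], [0.0, 1.0, 0.001]]
[[-0.001, 0.0, -1.0], [-1.0, -0.001, 0.001], [-0.001, 1.0, 0.0]]
[[-0.0, -0.0, -1.0], [-1.0, 0.0, 0.0], [0.0, 1.0, -0.0]]
```

```bash
cat > ik.py <<'E'
from mv import *
from kin import rz,ry
L=[0.2601,0.4646,0.5258,0.3517,-0.0068,-0.0226,0.0172,-0.0165,-0.0242,0.0017]
C=np.array([[0,0,-1],[-1,0,0],[0,1,0]],float)
def fk2(q):
    d1,L1,L2,L3,a1,a2,a3,a4,b2,b3=L
    R=rz(-q[0]); p=R@[a1,0,d1]
    R=R@ry(q[1])@rz(-q[2]); p=p+R@[a2,b2,L1]; el=p
    R=R@ry(q[3])@rz(-q[4]); p=p+R@[a3,b3,L2]
    R=R@ry(q[5]); p=p+R@[a4,0,0]; R=R@rz(-q[6]); p=p+R@[0,0,L3]
    return p,R@C
lo=np.array([-163.93,-17.29,-79.2,3.27,-89.18,5.43,-154.24]);hi=np.array([163.93,119.83,71.16,140.29,269.18,117.66,154.24])
from scipy.optimize import least_squares
mid=(lo+hi)/2;half=(hi-lo)/2
def ik(grasp,R,q0,w=.003,lock=None):
    tcp=np.asarray(grasp)+.008*R.as_matrix()[:,1]
    def f(q):
        p,Q=fk2(q)
        e=(R.inv()*Rn.from_matrix(Q)).as_rotvec()
        return np.r_[(p-tcp)*10,e*3,w*np.maximum(0,abs((q-mid)/half)-.7)*10]
    r=least_squares(f,np.clip(q0,lo+.5,hi-.5),bounds=(lo+.3,hi-.3))
    p,Q=fk2(r.x); return r.x,np.linalg.norm(p-tcp)*1000,np.degrees((R.inv()*Rn.from_matrix(Q)).magnitude())
def search(grasp,R,n=40,seed=0):
    rng=np.random.default_rng(seed); out=[]
    for i in range(n):
        q,e,a=ik(grasp,R,rng.uniform(lo,hi))
        if e<3 and a<1: out.append((np.min(half-abs(q-mid)),q))
    out.sort(key=lambda t:-t[0]); return out
E
cat > feas.py <<'E'
from ik import *
h=19
def lensg(x,y,z): return cab2w(np.array([x,y,z]),POSE)[0]
for tilt in (45,40):
  for fl in (1,-1):
    for nm,g in (("place",lensg(-23,150,13+28+h)),("out",cab2w(sn(7,150,52),POSE)[0]),("out2",cab2w(sn(7,150,80),POSE)[0])):
        o=search(g,tool(.98,tilt,fl),25)
        print(tilt,fl,nm,g*1000,len(o),[(round(m,1),q.round(0).astype(int).tolist()) for m,q in o[:3]])
for hd in (20,0,-20,-40):
  for fl in (1,-1):
    o=search([.49,.293,.028+h/1000],tool(hd,45,fl),25)
    print('pick',hd,fl,len(o),[(round(m,1),q.round(0).astype(int).tolist()) for m,q in o[:2]])
E
python3 feas.py
```

```text
45 1 place [651.74  16.58  60.  ] 12 [(np.float64(11.8), [51, 21, -59, 128, 112, 18, -14]), (np.float64(11.8), [51, 21, -59, 128, 112, 18, -14]), (np.float64(11.8), [51, 21, -59, 128, 112, 18, -14])]
45 1 out [588.93  15.51 119.72] 10 [(np.float64(1.1), [-58, -3, 51, 135, 70, 6, 17]), (np.float64(1.1), [-58, -3, 51, 135, 70, 6, 17]), (np.float64(1.1), [-58, -3, 51, 135, 70, 6, 17])]
45 1 out2 [569.13  15.17 139.52] 11 [(np.float64(4.1), [-53, -11, 44, 136, 62, 13, 27]), (np.float64(4.1), [-53, -11, 44, 136, 62, 13, 27]), (np.float64(4.1), [-53, -11, 44, 136, 62, 13, 27])]
45 -1 place [651.74  16.58  60.  ] 11 [(np.float64(7.5), [-54, 22, 52, 129, 230, 13, 26]), (np.float64(7.5), [-54, 22, 52, 129, 230, 13, 26]), (np.float64(7.5), [-54, 22, 52, 129, 230, 13, 26])]
45 -1 out [588.93  15.51 119.72] 11 [(np.float64(0.3), [77, -9, -79, 135, -78, 6, -19]), (np.float64(0.3), [-44, -2, 38, 134, 61, 6, -154]), (np.float64(0.3), [-44, -2, 38, 134, 61, 6, -154])]
45 -1 out2 [569.13  15.17 139.52] 12 [(np.float64(0.7), [44, -9, -47, 136, -37, 6, -59]), (np.float64(0.7), [44, -9, -47, 136, -37, 6
[... 1481 characters left out ...]
oat64(8.6), [-63, 12, 10, 132, 80, 34, -33]), (np.float64(8.6), [-63, 12, 10, 132, 80, 34, -33])]
pick 0 -1 5 [(np.float64(7.5), [-45, 11, -9, 132, 82, 37, 147]), (np.float64(7.5), [-45, 11, -9, 132, 82, 37, 147])]
pick -20 1 14 [(np.float64(18.2), [-71, 19, 13, 122, 60, 48, -34]), (np.float64(18.2), [-71, 19, 13, 122, 60, 48, -34])]
pick -20 -1 7 [(np.float64(15.3), [-7, 27, -57, 123, 79, 69, 139]), (np.float64(15.3), [-7, 27, -57, 123, 79, 69, 139])]
pick -40 1 14 [(np.float64(29.6), [-67, 26, 9, 111, 47, 62, -39]), (np.float64(29.5), [-82, 29, 27, 111, 39, 57, -34])]
pick -40 -1 10 [(np.float64(21.9), [-11, 37, -57, 111, 73, 86, 129]), (np.float64(21.9), [-11, 37, -57, 111, 73, 86, 129])]
```

```bash
cat > path.py <<'E'
from ik import *
from cell import camera_info
ci=camera_info('wrist'); cam=-ci['R'].T@ci['t']; p,R=cur(); print('cam in tool',R.inv().apply(cam-p)*1000)
h=.019
def dls(q,tcp,R,n=60):
    # follow by differential steps from q
    p0,Q0=fk2(q)
    for i in range(n):
        p,Q=fk2(q)
        e=np.r_[(tcp-p)*1000/400, (R*Rn.from_matrix(Q).inv()).as_rotvec()]
        if np.linalg.norm(e)<1e-3: break
        J=np.zeros((6,7))
        for j in range(7):
            d=q.copy(); d[j]+=.1; pp,QQ=fk2(d)
            J[:,j]=np.r_[(pp-p)*1000/400,(Rn.from_matrix(QQ)*Rn.from_matrix(Q).inv()).as_rotvec()]/.1
        dq=J.T@np.linalg.solve(J@J.T+1e-7*np.eye(6),e)
        dq*=min(1,3/np.abs(dq).max())
        q=np.clip(q+dq,lo,hi)
    return q,np.linalg.norm(e)
for tilt in (40,):
  for fl in (1,-1):
    for hd in (-20,-30,-40):
      for m,q in search([.49,.293,.028+h],tool(hd,tilt,fl),16)[:6:5]:
        print('start',tilt,fl,hd,q.round(0),round(m,1))
        W=[([.49,.293,.15],hd)]
        W.append((cab2w(sn(40,215,100),POSE)[0],(hd+1)/2))
        W.append((cab2w(sn(12,150,75),POSE)[0],.98)); W.append((cab2w(sn(9,150,52),POSE)[0],.98))
        W.append((cab2w(sn(9,150,10),POSE)[0],.98)); W.append((cab2w(sn(9,150,-34),POSE)[0],.98))
        g0=np.array([.49,.293,.028+h]);h0=hd
        for g,hh in W:
            for k in np.linspace(.1,1,10):
                R=tool(h0+(hh-h0)*k,tilt,fl); gg=g0+(np.array(g)-g0)*k
                q,e=dls(q,gg+.008*R.as_matrix()[:,1],R)
            g0,h0=np.array(g),hh
            print('   ',q.round(0).astype(int),round(e,4))
E
python3 path.py
```

```text
cam in tool [ -71.   -152.59   -1.96]
start 40 1 -20 [-65.  17.  10. 121.  55.  46. -27.] 19.3
    [-65   7   9 118  48  55 -14] 0.0004
    [-51  -7  27 127  48  33  23] 0.0006
    [-53  -8  44 132  35  17  54] 0.0003
    [-57  -2  50 131  26  12  61] 0.0005
    [-40   8  36 128 -13   6  98] 0.0006
    [-24  14  20 125 -48   5 132] 0.0763
start 40 1 -20 [-65.  17.  10. 121.  55.  46. -27.] 19.3
    [-65   7   9 118  48  55 -14] 0.0004
    [-50  -7  27 127  48  33  23] 0.0006
    [-53  -8  44 132  35  17  54] 0.0003
    [-57  -2  50 131  26  12  61] 0.0005
    [-40   8  36 128 -13   6  97] 0.0006
    [-23  14  20 125 -47   5 132] 0.0768
start 40 1 -30 [-78.  22.  23. 116.  43.  49. -27.] 24.3
    [-79  12  24 113  42  60 -19] 0.0004
    [-66  -7  39 126  52  38  13] 0.0003
    [-67 -12  57 132  47  20  44] 0.0001
    [-76  -5  68 131  39  14  49] 0.001
    [-45   8  41 128 -21   6 105] 0.0007
    [-29  15  26 125 -67   5 151] 0.051
start 40 1 -30 [-99.  30.  49. 116.  27.  42. -15.] 22.6
    [-105   18   54  113   31   55  -12] 0.0005
    [-95 -17  63 127  63  48   6] 0.0009
    [-76 
[... 1013 characters left out ...]
  27  154] 0.7346
    [-111  -17   71  132   73   25  154] 0.9035
start 40 -1 -30 [ -6.  30. -58. 117.  71.  73. 139.] 15.2
    [  1  18 -64 114  60  74 151] 0.0005
    [ -9  -5 -15 126  44  33 154] 0.7933
    [-82 -17  66 135  76  31 154] 0.7353
    [-92 -17  71 133  76  29 154] 0.6767
    [-104  -17   71  132   74   27  154] 0.7346
    [-111  -17   71  132   73   25  154] 0.9035
start 40 -1 -40 [ -8.  35. -58. 111.  69.  81. 133.] 21.1
    [ -2  25 -64 109  60  84 143] 0.0004
    [ 11  -4 -36 125  44  37 154] 0.691
    [-82 -17  66 135  76  31 154] 0.7351
    [-92 -17  71 133  76  29 154] 0.6767
    [-104  -17   71  132   74   27  154] 0.7346
    [-111  -17   71  132   73   25  154] 0.9035
```

```bash
cat > enum.py <<'E'
from ik import *
def sols(g,R,q1,n=6,rng=np.random.default_rng(1)):
    tcp=np.asarray(g)+.008*R.as_matrix()[:,1]; out=[]
    for i in range(n):
        x0=rng.uniform(lo,hi)[1:]; x0[3]=[-60,30,90,150,220,0][i%6]; x0[2]=125;x0[0]=10; x0[1]=-q1*1.1 if abs(q1)<65 else -60*np.sign(q1); x0[4]=20
        x0=np.clip(x0,lo[1:]+1,hi[1:]-1)
        def f(x):
            p,Q=fk2(np.r_[q1,x]); return np.r_[(p-tcp)*10,(R.inv()*Rn.from_matrix(Q)).as_rotvec()*3]
        r=least_squares(f,x0,bounds=(lo[1:],hi[1:]),max_nfev=60)
        if np.linalg.norm(r.fun)<.02 and not any(np.abs(r.x-o).max()<3 for o in out): out.append(r.x)
    return out
if __name__=='__main__':
    import sys
    tilt=float(sys.argv[1])
    for fl in (1,-1):
      for nm,g in (("out75",sn(9,150,75)),("out52",sn(9,150,52)),("mid30",sn(9,150,30)),("mid0",sn(9,150,0)),("place",sn(9,150,-34))):
        g=cab2w(g,POSE)[0]
        print(tilt,fl,nm)
        for q1 in range(-100,101,20):
            o=sols(g,tool(.98,tilt,fl),q1)
            if o: print('  ',q1,[x.round(0).astype(int).tolist() for x in o])
E
(python3 enum.py 40 > e40.txt)& (python3 enum.py 36 >e36.txt)& wait; cat e40.txt
```

```text
Traceback (most recent call last):
  File "enum.py", line 1, in <module>
    from ik import *
  File "ik.py", line 1, in <module>
    from mv import *
  File "mv.py", line 1, in <module>
    from h import *
  File "h.py", line 1, in <module>
    import numpy as np, cv2
  File "enum.py", line 2, in <module>
    def sols(g,R,q1,n=6,rng=np.random.default_rng(1)):
NameError: name 'np' is not defined
Traceback (most recent call last):
  File "enum.py", line 1, in <module>
    from ik import *
  File "ik.py", line 1, in <module>
    from mv import *
  File "mv.py", line 1, in <module>
    from h import *
  File "h.py", line 1, in <module>
    import numpy as np, cv2
  File "enum.py", line 2, in <module>
    def sols(g,R,q1,n=6,rng=np.random.default_rng(1)):
NameError: name 'np' is not defined
```

```bash
cat e36.txt
```

```text
(no output)
```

Name clash with the stdlib; I rename it.

```bash
mv enum.py enumq.py; python3 enumq.py 40 > e40.txt; python3 enumq.py 36 >e36.txt; cat e40.txt e36.txt
```

```text
40.0 1 out75
   -60 [[-10, 51, 132, 41, 18, 49]]
   -40 [[-6, 33, 132, 28, 15, 60]]
   -20 [[-5, 14, 132, 19, 14, 69]]
   0 [[-5, -5, 132, 11, 13, 76]]
   20 [[-5, -24, 132, 2, 13, 84]]
   40 [[-7, -43, 132, -10, 13, 96]]
   60 [[-11, -61, 133, -31, 14, 114]]
40.0 1 out52
   -80 [[-7, 71, 131, 45, 15, 44]]
   -60 [[-2, 53, 131, 27, 12, 60]]
   -40 [[-1, 34, 131, 21, 11, 66]]
   -20 [[-1, 14, 131, 17, 11, 69]]
   0 [[-1, -5, 131, 15, 11, 72]]
   20 [[-1, -25, 131, 12, 10, 75]]
   40 [[-1, -44, 131, 8, 10, 79]]
   60 [[-3, -64, 131, -1, 10, 87]]
40.0 1 mid30
   -60 [[5, 55, 130, -5, 8, 89]]
   -40 [[4, 35, 130, 8, 8, 77]]
   -20 [[3, 15, 129, 15, 8, 71]]
   0 [[3, -5, 129, 20, 8, 67]]
   20 [[3, -25, 129, 25, 9, 63]]
   40 [[4, -45, 130, 31, 9, 58]]
   60 [[5, -66, 130, 40, 10, 50]]
40.0 1 mid0
   -60 [[15, 58, 128, -66, 9, 146]]
   -40 [[10, 36, 127, -30, 5, 113]]
   0 [[8, -5, 127, 33, 6, 54]]
   20 [[8, -26, 127, 49, 8, 40]]
   40 [[10, -47, 128, 61, 10, 30]]
   60 [[15, -68, 128, 73, 16, 22]]
40.0 1 place
   20 [[14, -26, 125, 75, 8, 16]]
   40 [[17, -48, 125, 82, 13, 13]]
   60 [[
[... 3023 characters left out ...]
, 15, 127, 6, 14, -100]]
   0 [[3, -5, 127, 11, 14, -103]]
   20 [[4, -25, 127, 15, 15, -106]]
   40 [[4, -45, 127, 19, 15, -111]]
   60 [[6, -66, 127, 28, 16, -118]]
36.0 -1 mid0
   -60 [[15, 59, 125, -44, 14, -55]]
   -40 [[10, 37, 125, -17, 11, -79]]
   -20 [[9, 16, 125, 1, 11, -95]]
   0 [[8, -5, 125, 14, 12, -107]]
   20 [[9, -26, 125, 27, 13, -117]]
   40 [[11, -47, 125, 39, 15, -128]]
   60 [[16, -69, 125, 56, 20, -141]]
36.0 -1 place
   -60 [[26, 61, 123, -73, 19, -32]]
   -40 [[17, 38, 122, -44, 10, -55]]
   -20 [[14, 16, 122, -10, 8, -85]]
   0 [[14, -5, 122, 20, 9, -112]]
   20 [[14, -26, 122, 42, 12, -131]]
   40 [[18, -48, 122, 59, 16, -145]]
   60 [[28, -72, 123, 76, 27, -154]]
```

Tilt 36° is feasible through the whole insertion, with q6 at least 8°. Rim clearance is 6 mm if I grip about 20 mm above the lens centre. Next I measure the lens top from the depth data.

```bash
python3 - <<'E'
from cell import camera_info
from h import *
np.set_printoptions(precision=4,suppress=True)
for n in("top","scene"):
    ci=camera_info(n); z=np.load(f'{n}0.npz'); W=cloud(z['d'],ci)
    for nm,c0 in(("tall",(.489,.291)),("blue",(.446,.407)),("short",(.443,-.262))):
        m=(np.hypot(W[...,0]-c0[0],W[...,1]-c0[1])<.035)&(W[...,2]>.012)
        q=W[m]
        if len(q)<10: print(n,nm,len(q)); continue
        zt=np.percentile(q[:,2],90); t=q[q[:,2]>zt-.006]
        mm=cv2.minEnclosingCircle((t[:,:2]*1000).astype(np.float32))
        print(n,nm,len(q),'ztop',zt,len(t),'mean',t[:,:2].mean(0),'circ',mm)
E
```

```text
top tall 204 ztop 0.05987064103166788 112 mean [0.4828 0.2909] circ ((482.57720947265625, 290.4195861816406), 17.968603134155273)
top blue 216 ztop 0.059539196630310404 112 mean [0.4415 0.4073] circ ((441.8415222167969, 408.6953125), 18.069068908691406)
top short 162 ztop 0.032925050604064525 94 mean [ 0.4395 -0.2668] circ ((439.155517578125, -266.06103515625), 17.750411987304688)
scene tall 337 ztop 0.059634815497915834 186 mean [0.4857 0.2921] circ ((484.9894714355469, 292.5012512207031), 18.97081184387207)
scene blue 352 ztop 0.0603052667824446 170 mean [0.4447 0.4096] circ ((443.27197265625, 409.97674560546875), 18.51849937438965)
scene short 186 ztop 0.032512336042468386 126 mean [ 0.4412 -0.2655] circ ((441.645263671875, -266.41705322265625), 18.913034439086914)
```

```bash
cat > path2.py <<'E'
from ik import *
import path as _p
E
sed -n '/^def dls/,/return q,np/p' path.py > dls.py; sed -i '1i from ik import *' dls.py
cat > sim.py <<'E'
from dls import *
import sys
q=np.array(env.get_obs()['qpos'])
T=36
def rows(g0,hd0,t0,g1,hd1,t1,N):
    for k in np.linspace(1/N,1,N): yield np.array(g0)+(np.array(g1)-np.array(g0))*k, hd0+(hd1-hd0)*k, t0+(t1-t0)*k
lens=np.array([.490,.2925,.048]); H=-30
ax=tool(H,T,1).as_matrix()[:,1]
# heading here in fl=+1 convention with tilt ; first: current fl=-1
seq=[("A",[.50,-.05,.30],-179.02,-12),("B",[.46,.27,.25],H,5),("C",list(lens-.06*ax),H,T),("D",list(lens),H,T),("E",[.47,.28,.19],H,T),
("F",list(cab2w(sn(10,150,80),POSE)[0]),.98,T),("G",list(cab2w(sn(10,150,30),POSE)[0]),.98,T),("H",list(cab2w(sn(10,150,0),POSE)[0]),.98,T),("I",list(cab2w(sn(10,150,-32),POSE)[0]),.98,T)]
g,hd,t=gp(),-179.02,-33
for nm,g1,h1,t1 in seq:
    mn=99
    for gg,hh,tt in rows(g,hd,t,g1,h1,t1,20):
        R=tool(hh,tt,1); q,e=dls(q,gg+.008*R.as_matrix()[:,1],R); mn=min(mn,np.min(half-abs(q-mid)))
    g,hd,t=g1,h1,t1
    print(nm,q.round(0).astype(int),round(e,4),'minmargin',round(mn,1))
E
python3 sim.py
```

```text
A [ 66 -17 -51 107 -17  72 -70] 0.0005 minmargin 0.0
B [ 35   6 -74 101  11  76  18] 0.0001 minmargin 1.7
C [ -2  23 -64 115  61  73 -34] 0.0 minmargin 4.6
D [ -3  29 -59 116  68  70 -37] 0.0 minmargin 15.9
E [ 10   8 -69 114  47  70 -18] 0.0004 minmargin 10.5
F [ 14  -5 -18 129   2  20  84] 0.0004 minmargin 7.2
G [ 14   4 -20 126  13  15  75] 0.0001 minmargin 9.2
H [ 12   8 -17 124  21  12  67] 0.0 minmargin 6.8
I [  7  13 -12 122  28  10  61] 0.0 minmargin 4.5
```

The lens centre is near (0.484, 0.2915), with a measured radius of 18 mm as it should be. I start toward the first waypoint.

```bash
python3 - <<'E'
from mv import *
print(delta([.50,-.05,.30],tool(.98,12,-1)))
RA=tool(.98,12,-1)
# A->B relative
pA=np.array([.50,-.05,.30])+.008*RA.as_matrix()[:,1]
print(delta([.46,.27,.25],tool(-30,5,1),pA,RA))
E
```

```text
[ -25.23 -128.29  -51.09    0.13    0.03  -20.91]
[  45.23   41.65 -320.28   -9.11 -148.97   -6.11]
```

Emit:
move_arm(
  moves=[
    [-5,-15,-5,0,0,-3],
    [-12,-45,-20,0,0,-9],
    [-20,-85,-40,0,0,-15],
    [-25,-120,-51,0,0,-21],
    [-25,-128,-51,0,0,-21],
    [-25,-128,-51,0,0,-21],
  ],
  claw=70,
)

```text
time_s: 10.47
tool_pos: [0.504, -0.0496, 0.2952]
tool_rot: [-90.0, 12.2, -178.8]
force: [0.4, -0.6, -1.2]
grip_width: 0.0602
```

```bash
python3 st.py; python3 - <<'E'
from mv import *
print(delta([.46,.27,.25],tool(-30,5,1)))
E
```

```text
10.4667 [ 69.85 -14.94 -55.23 105.39 -16.3   71.84 -70.99] v [ 0.9   0.38  0.66  6.38  0.26 -3.33  0.16] F [ 0.35 -0.56 -1.18] w 60.166166474140226 s,y,n [ 74.6   86.3  243.63] grasp [502.33 -49.68 303.02] tilt 12.203434180273497
[  47.26   44.29 -320.1    -9.36 -148.76   -6.24]
```

Emit:
move_arm(
  moves=[
    [2,2,-10,0,-3,0],
    [6,5,-35,-1,-10,-1],
    [47,44,-320,-9.4,-149,-6.2],
    [47,44,-320,-9.4,-149,-6.2],
    [47,44,-320,-9.4,-149,-6.2],
    [47,44,-320,-9.4,-149,-6.2],
    [47,44,-320,-9.4,-149,-6.2],
    [47,44,-320,-9.4,-149,-6.2],
    [47,44,-320,-9.4,-149,-6.2],
    [47,44,-320,-9.4,-149,-6.2],
    [47,44,-320,-9.4,-149,-6.2],
    [47,44,-320,-9.4,-149,-6.2],
    [47,44,-320,-9.4,-149,-6.2],
    [47,44,-320,-9.4,-149,-6.2],
    [47,44,-320,-9.4,-149,-6.2],
    [47,44,-320,-9.4,-149,-6.2],
    [47,44,-320,-9.4,-149,-6.2],
    [47,44,-320,-9.4,-149,-6.2],
    [47,44,-320,-9.4,-149,-6.2],
    [47,44,-320,-9.4,-149,-6.2],
  ],
)

```text
time_s: 12.13
tool_pos: [0.4585, 0.268, 0.2376]
tool_rot: [-88.7, -4.0, -40.7]
force: [-0.2, -0.1, -1.0]
grip_width: 0.0699
```

```bash
python3 st.py; python3 - <<'E'
from mv import *
from cell import read_camera, camera_info, models
ci=camera_info('wrist'); p,d=read_camera('wrist'); cv2.imwrite('pics/w4.png',p[:,:,::-1])
W=cloud(d,ci)
for r in models.spot_in('tall_lens_center','wrist'): print(r)
m=(np.hypot(W[...,0]-.484,W[...,1]-.2915)<.035)&(W[...,2]>.02)&(W[...,2]<.075)
q=W[m]; print(len(q))
if len(q)>20:
    zt=np.percentile(q[:,2],90); t=q[q[:,2]>zt-.005]; print(zt,cv2.minEnclosingCircle((t[:,:2]*1000).astype(np.float32)),t.mean(0)*1000)
L=np.array([.484,.2915,.048]); R=tool(-30,36,1)
print(delta(L-.06*R.as_matrix()[:,1],R))
E
```

```text
12.1333 [ 35.26  13.31 -78.75  99.84  17.42  76.39   2.37] v [-8.47  7.7  -0.21 -2.96 11.61  7.06 74.8 ] F [-0.23 -0.15 -1.03] w 69.91979345053689 s,y,n [  6.5  404.95 230.53] grasp [457.99 268.26 245.61] tilt 4.220030791528982
{'point': [0.4405, 0.4056, 0.061], 'score': 0.89}
{'point': [0.4797, 0.2954, 0.0561], 'score': 0.74}
1903
0.058380454512362796 ((485.2206115722656, 294.5262145996094), 17.979570388793945) [484.44 294.88  57.47]
[-36.   146.24  25.06   2.55 -10.84 -31.78]
```

View pics/w4.png

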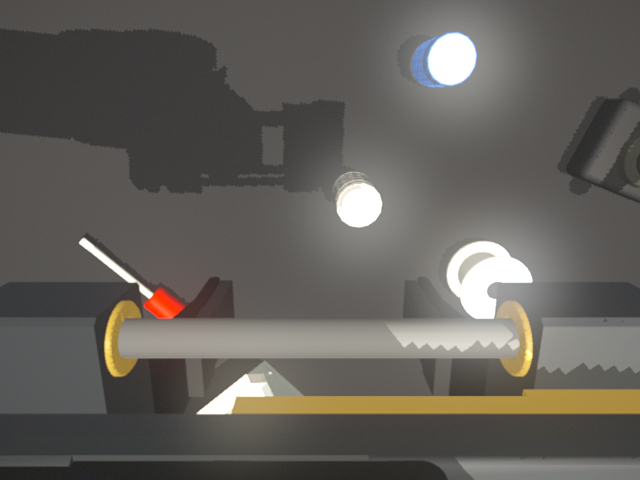

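The picture shows the tall lens at (358,203) and the blue look-alike at (445,58). The wrist depth gives the lens at about (0.485, 0.294), in agreement with the other cameras.

```bash
python3 - <<'E'
from mv import *
L=np.array([.485,.293,.048]); R=tool(-30,36,1)
print(delta(L-.06*R.as_matrix()[:,1],R))
E
```

```text
[-36.23 146.27  26.85   2.55 -10.84 -31.78]
```

Emit:
move_arm(
  moves=[
    [-5,20,5,0.3,-1,-4],
    [-15,55,11,0.8,-1,-11],
    [-24,90,18,1.5,-1,-18],
    [-31,120,23,2,-1,-25],
    [-36,140,27,2.5,-1,-31],
    [-36,146,27,2.5,-1,-32],
    [-36,146,27,2.5,-1,-32],
    [-36,146,27,2.5,-1,-32],
  ],
)

```text
time_s: 12.9
tool_pos: [0.458, 0.309, 0.0904]
tool_rot: [-86.1, -36.0, -41.3]
force: [0.6, 0.5, 1.4]
grip_width: 0.0695
```

```bash
python3 st.py; python3 - <<'E'
from mv import *
L=np.array([.485,.293,.048]); R=tool(-30,36,1)
print(delta(L-.06*R.as_matrix()[:,1],R)); print(delta(L,R))
from cell import read_camera, camera_info, models
ci=camera_info('wrist'); p,d=read_camera('wrist'); cv2.imwrite('pics/w5.png',p[:,:,::-1])
W=cloud(d,ci)
m=(np.hypot(W[...,0]-.484,W[...,1]-.2915)<.03)&(W[...,2]>.02)&(W[...,2]<.064)
q=W[m]; print(len(q))
if len(q)>20:
    zt=np.percentile(q[:,2],90); t=q[q[:,2]>zt-.005]; print(zt,cv2.minEnclosingCircle((t[:,:2]*1000).astype(np.float32)),t.mean(0)*1000)
E
```

```text
12.9 [ -8.79  25.59 -58.36 113.1   59.99  75.55 -44.52] v [ 4.74 -2.73 -0.37 -3.11 -0.02  0.47  1.03] F [0.6  0.46 1.37] w 69.48693361475823 s,y,n [-100.91  448.39  127.52] grasp [454.14 311.64  96.81] tilt 36.158704444753404
[ 0.5   0.7  -0.21  2.78 -9.17  0.29]
[-0.03 60.63  2.66  2.78 -9.17  0.29]
6056
0.057816802876890304 ((484.73773193359375, 295.09429931640625), 18.738786697387695) [481.54 297.01  57.05]
```

View pics/w5.png

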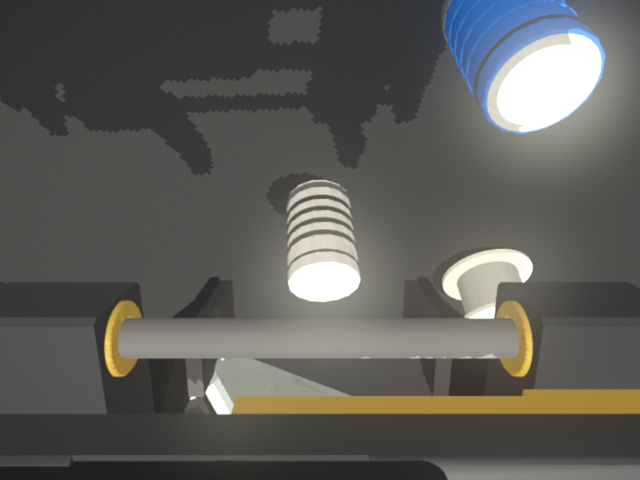

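Emit:
move_arm(
  moves=[
    [0,1,0,1.4,-4.6,0.1],
    [0.5,3,0,2.8,-9.2,0.3],
    [0.5,3,0,2.8,-9.2,0.3],
    [0.5,3,0,2.8,-9.2,0.3],
  ],
  claw=60,
)

```text
time_s: 13.28
tool_pos: [0.4643, 0.3052, 0.0923]
tool_rot: [-89.5, -36.3, -30.9]
force: [-0.9, 0.7, 0.7]
grip_width: 0.0607
```

```bash
python3 st.py; python3 - <<'E'
from mv import *
print(env.get_obs()['tool_rot'])
L=np.array([.485,.294,.048]); R=tool(-30,36,1)
print(delta(L,R))
E
```

```text
13.2833 [ -5.59  23.8  -60.25 115.29  61.34  72.26 -36.01] v [-1.57  0.79  0.45 -0.53  0.26  0.33 -0.62] F [-0.85  0.74  0.69] w 60.712954890330906 s,y,n [-95.31 444.23 124.66] grasp [460.19 307.58  98.75] tilt 36.30701278034305
[-89.52 -36.3  -30.86]
[-7.32 57.64  0.59  0.03 -0.69  0.31]
```

Emit:
move_arm(
  moves=[
    [-4,5,0.6,0,-0.7,0.3],
    [-7.3,15,0.6,0,-0.7,0.3],
    [-7.3,28,0.6,0,-0.7,0.3],
    [-7.3,42,0.6,0,-0.7,0.3],
    [-7.3,52,0.6,0,-0.7,0.3],
    [-7.3,57.5,0.6,0,-0.7,0.3],
    [-7.3,57.5,0.6,0,-0.7,0.3],
    [-7.3,57.5,0.6,0,-0.7,0.3],
  ],
)

```text
time_s: 13.95
tool_pos: [0.4865, 0.2937, 0.0393]
tool_rot: [-90.3, -35.9, -29.4]
force: [-0.0, 0.1, 0.2]
grip_width: 0.0601
```

```bash
python3 st.py; python3 - <<'E'
from mv import *
L=np.array([.485,.294,.048]); R=tool(-30,36,1)
print(delta(L,R))
from cell import read_camera
p,d=read_camera('wrist'); cv2.imwrite('pics/w6.png',p[:,:,::-1])
E
```

```text
13.95 [ -6.83  29.23 -55.92 116.35  67.58  69.16 -38.46] v [-0.09 -0.91 -1.15 -0.22 -0.07 -0.06  0.1 ] F [-0.03  0.11  0.22] w 60.08321251275342 s,y,n [-117.17  432.3    71.57] grasp [482.47 296.03  45.76] tilt 35.910417878927355
[ 3.92  0.06 -0.53 -0.03  0.52 -0.09]
```

View pics/w6.png

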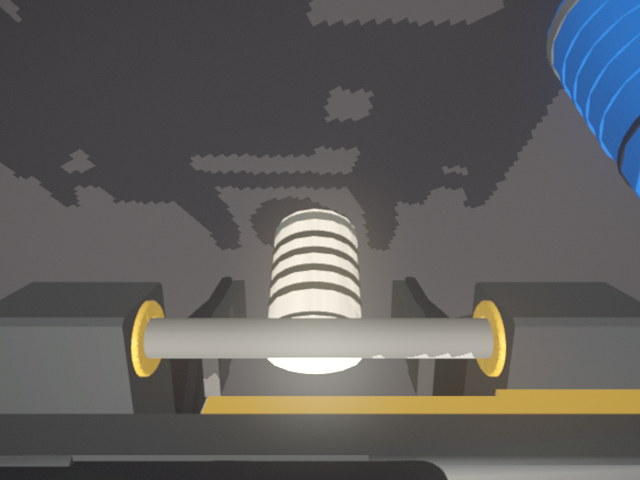

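The lens is centred between the fingers (lens at column 315, mid-gap at 318). I close on it.

Emit:
move_arm(
  moves=[
    [4,0,-0.5,0,0.5,0],
    [4,0,-0.5,0,0.5,0],
    [4,0,-0.5,0,0.5,0],
    [4,0,-0.5,0,0.5,0],
    [4,0,-0.5,0,0.5,0],
    [4,0,-0.5,0,0.5,0],
    [4,0,-0.5,0,0.5,0],
    [4,0,-0.5,0,0.5,0],
  ],
  claw=25,
  newtons=30,
)

```text
time_s: 14.67
tool_pos: [0.4894, 0.2916, 0.0425]
tool_rot: [-89.9, -36.0, -30.0]
force: [-0.8, -0.7, 1.8]
grip_width: 0.0353
```

```bash
python3 st.py; python3 - <<'E'
from mv import *
p,R=cur()
print('up',R.inv().apply([0,0,1]))
E
```

```text
14.6667 [ -6.39  28.84 -55.98 116.31  67.41  69.01 -38.41] v [ 0.   -0.06  0.06 -0.07 -0.1   0.15  0.04] F [-0.78 -0.7   1.76] w 35.260156258236634 s,y,n [-112.94  430.18   71.85] grasp [485.31 293.96  48.94] tilt 35.99140781736162
up [ 0.59 -0.81  0.  ]
```

Emit:
move_arm(
  moves=[
    [1.2,-1.6,0,0,0,0],
    [4,-5.5,0,0,0,0],
    [10,-14,0,0,0,0],
    [18,-25,0,0,0,0],
    [28,-39,0,0,0,0],
    [40,-55,0,0,0,0],
    [53,-73,0,0,0,0],
    [65,-89,0,0,0,0],
    [75,-103,0,0,0,0],
    [82,-113,0,0,0,0],
    [82,-113,0,0,0,0],
  ],
)

```text
time_s: 15.58
tool_pos: [0.4901, 0.293, 0.1855]
tool_rot: [-89.6, -36.1, -30.2]
force: [0.4, -0.0, -0.9]
grip_width: 0.0353
```

```bash
python3 st.py; python3 - <<'E'
from mv import *
from cell import read_camera
print(env.get_obs()['tool_rot'])
p,d=read_camera('wrist'); cv2.imwrite('pics/w7.png',p[:,:,::-1])
p,d=read_camera('scene'); cv2.imwrite('pics/s7.png',cv2.resize(p[100:400,200:600,::-1],None,fx=2,fy=2))
p0,R0=cur(); g0=gp()
# F waypoint
F=cab2w(sn(10,150,80),POSE)[0]; T=36
print('F',F,g0)
# interpolate with heading about vertical: rows
N=20; prev=None
for k in range(1,N+1):
    a=k/N; a=a*a*(3-2*a)
    g=g0+(F-g0)*a; R=tool(-30+30.98*a,T,1)
    d=delta(g,R,p0,R0); print(list(d.round(1)))
E
```

```text
15.5833 [  3.49  14.76 -64.71 110.39  52.64  72.93 -21.52] v [-0.95  2.35  1.36  2.44  1.23 -1.17 -2.53] F [ 0.43 -0.03 -0.94] w 35.31886759904918 s,y,n [-11.28 431.51 172.45] grasp [486.03 295.3  191.97] tilt 36.12976977108778
[-89.61 -36.13 -30.17]
F [0.57 0.02 0.14] [0.49 0.29 0.19]
[np.float64(1.1), np.float64(1.2), np.float64(-1.4), np.float64(0.0), np.float64(-0.2), np.float64(-0.0)]
[np.float64(4.1), np.float64(4.6), np.float64(-5.5), np.float64(0.4), np.float64(-0.7), np.float64(-0.0)]
[np.float64(8.8), np.float64(9.9), np.float64(-11.9), np.float64(1.0), np.float64(-1.6), np.float64(-0.0)]
[np.float64(15.1), np.float64(17.0), np.float64(-20.4), np.float64(1.8), np.float64(-2.6), np.float64(-0.0)]
[np.float64(22.7), np.float64(25.5), np.float64(-30.6), np.float64(2.8), np.float64(-4.0), np.float64(-0.0)]
[np.float64(31.4), np.float64(35.3), np.float64(-42.3), np.float64(3.8), np.float64(-5.5), np.float64(-0.0)]
[np.float64(41.0), np.float64(46.0), np.float64(-55.2), np.float64(5.0), np.float64(-7.1), np.float64(-0.0)]
[np.float64(51.2), np.float64(57.5), np.float64(-69.0), np
[... 696 characters left out ...]
9.7), np.float64(0.0)]
[np.float64(122.4), np.float64(137.6), np.float64(-165.4), np.float64(15.3), np.float64(-21.2), np.float64(0.0)]
[np.float64(130.0), np.float64(146.1), np.float64(-175.6), np.float64(16.2), np.float64(-22.5), np.float64(0.0)]
[np.float64(136.2), np.float64(153.2), np.float64(-184.1), np.float64(17.0), np.float64(-23.6), np.float64(0.0)]
[np.float64(141.0), np.float64(158.5), np.float64(-190.5), np.float64(17.6), np.float64(-24.4), np.float64(0.0)]
[np.float64(144.0), np.float64(161.9), np.float64(-194.6), np.float64(18.0), np.float64(-24.9), np.float64(0.0)]
[np.float64(145.0), np.float64(163.1), np.float64(-196.0), np.float64(18.1), np.float64(-25.1), np.float64(0.0)]
```

View pics/w7.png

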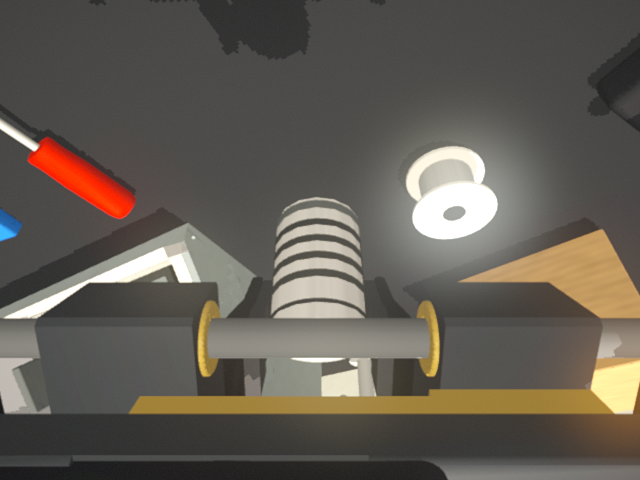

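View pics/s7.png

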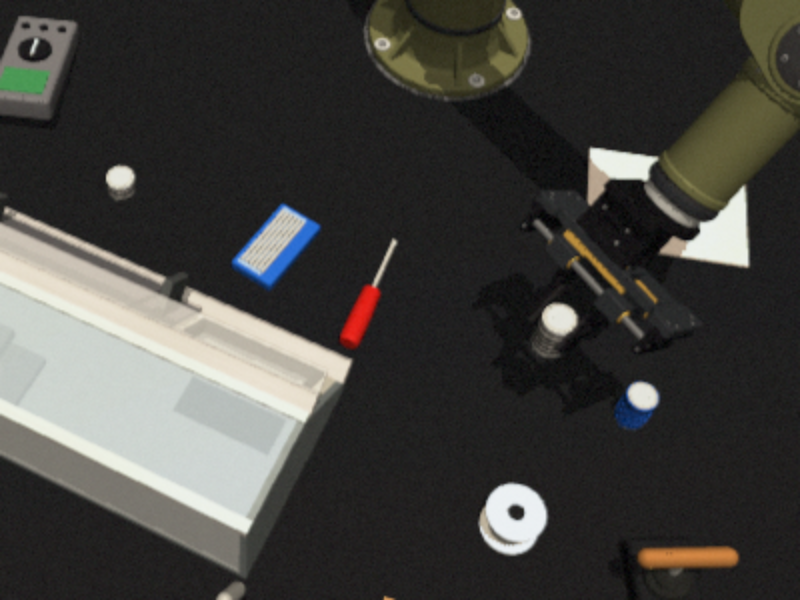

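The wrist and scene pictures show the tall lens held upright at (318,270) and clear of the bench, with the blue one untouched. Before entering I check whether anything stands proud of the front near the port's left end.

```bash
python3 - <<'E'
from cell import camera_info
from mv import *
np.set_printoptions(precision=1,suppress=True,linewidth=150)
z=np.load('w.npz'); ci=dict(R=z['R'],t=z['t'],fx=z['K'][0],fy=z['K'][1],cx=z['K'][2],cy=z['K'][3])
zt=np.load('top0.npz'); 
for nm,W in (("w3",cloud(z['d'],ci)),("top",cloud(zt['d'],camera_info('top')))):
    S=w2cab(W,POSE); x,y,zz=S[...,0]+54,S[...,1],S[...,2]-78; s=c*(x+zz);n=c*(zz-x)
    print(nm)
    for a in range(40,260,8):
        m=(abs(y-a)<4)&(abs(s)<50)&(n>-70)&(n<40)
        if m.sum()>3: print(a,m.sum(),np.percentile(n[m],[5,50,95]))
E
```

```text
w3
40 701 [13.4 14.7 36.6]
48 1598 [13.2 14.2 15.3]
56 1400 [-0.8 14.2 15.3]
64 1698 [-1.6  0.   5.9]
72 908 [4.3 5.3 6.2]
80 105 [-61.7 -53.2 -44.9]
88 455 [-68.7 -56.4 -45.9]
96 455 [-68.5 -56.3 -45.7]
104 453 [-68.5 -56.4 -46. ]
112 449 [-68.5 -56.3 -45.9]
120 458 [-68.4 -56.4 -45.8]
128 456 [-68.9 -56.6 -46.1]
136 455 [-68.4 -56.4 -45.8]
144 450 [-68.5 -56.3 -45.4]
152 447 [-68.1 -56.3 -46. ]
160 460 [-68.9 -56.5 -45.9]
168 449 [-68.4 -56.3 -46.2]
176 460 [-68.8 -56.3 -46. ]
184 458 [-68.4 -56.4 -45.6]
192 452 [-68.1 -56.3 -46. ]
200 409 [-68.5 -55.8 -45.6]
208 543 [-68.4 -53.1   3.8]
216 3918 [-57.2   2.3   5.7]
224 1142 [-66.1  -1.3   4.7]
232 3933 [-67.3 -48.3  -0.5]
240 801 [-3.2 -2.2 -1.2]
top
40 69 [10.9 16.6 34.5]
48 89 [ 9.6 14.6 20.4]
56 91 [-5.3  2.8 18.4]
64 84 [-3.8  4.1  9.5]
72 56 [-66.3   0.6  10.2]
80 32 [-69.3 -58.1 -46.5]
88 38 [-68.4 -59.1 -46.1]
96 35 [-66.4 -57.4 -47.4]
104 42 [-69.2 -57.5 -48. ]
112 37 [-67.4 -58.  -47. ]
120 40 [-69.2 -56.7 -44.4]
128 42 [-68.7 -58.6 -49.2]
136 40 [-68.6 -59.9 -46.4]
144 40 [-69.5 -59.3 -43.7]
152 37 [-66.6 -55.2 -45. ]
160 39 [-68.3 -59.3 -45.3]
168 41 [-68.7 -57.6 -46.1]
176 34 [-65.8 -56.8 -46.2]
184 37 [-67.1 -55.7 -48.1]
192 38 [-66.8 -57.3 -48.8]
200 34 [-69.7 -60.6 -47.9]
208 61 [-66.5 -48.8   9.4]
216 101 [-66.2   3.3  10. ]
224 97 [-6.2 -0.2  4.8]
232 88 [-5.2 -0.7  3.7]
240 44 [-6.3 -2.3  2.6]
248 12 [-69.3 -65.4 -57.3]
256 15 [-69.7 -63.9 -55.6]
```

```bash
python3 - <<'E'
from mv import *
p0,R0=cur(); g0=gp()
F=cab2w(sn(9.5,158,80),POSE)[0]
N=18
for k in range(1,N+1):
    a=k/N; a=a*a*(3-2*a)
    g=g0+(F-g0)*a; R=tool(-30+30.98*a,36,1)
    print([float(v) for v in delta(g,R,p0,R0).round(1)],end=', ')
E
```

```text
[1.3, 1.4, -1.7, 0.1, -0.3, -0.0], [4.9, 5.5, -6.5, 0.5, -0.9, -0.0], [10.5, 11.9, -14.0, 1.3, -1.9, -0.0], [17.9, 20.3, -23.9, 2.2, -3.2, -0.0], [26.7, 30.4, -35.7, 3.3, -4.8, -0.0], [36.7, 41.8, -49.1, 4.6, -6.5, -0.0], [47.6, 54.1, -63.6, 6.0, -8.5, -0.0], [59.0, 67.1, -78.9, 7.5, -10.5, -0.0], [70.7, 80.5, -94.6, 9.0, -12.6, 0.0], [82.5, 93.8, -110.4, 10.5, -14.7, 0.0], [93.9, 106.8, -125.7, 12.0, -16.7, 0.0], [104.7, 119.2, -140.2, 13.4, -18.6, 0.0], [114.7, 130.5, -153.6, 14.7, -20.4, 0.0], [123.4, 140.5, -165.4, 15.8, -21.9, 0.0], [130.8, 148.9, -175.3, 16.8, -23.2, 0.0], [136.4, 155.3, -182.9, 17.5, -24.2, 0.0], [140.0, 159.3, -187.7, 18.0, -24.9, 0.0], [141.2, 160.8, -189.4, 18.1, -25.1, 0.0],
```

Emit:
move_arm(
  moves=[
    [1.3,1.4,-1.7,0.1,-0.3,0],
    [4.9,5.5,-6.5,0.5,-0.9,0],
    [10.5,12,-14,1.3,-1.9,0],
    [18,20.3,-24,2.2,-3.2,0],
    [26.7,30.4,-35.7,3.3,-4.8,0],
    [36.7,41.8,-49,4.6,-6.5,0],
    [47.6,54,-63.6,6,-8.5,0],
    [59,67,-79,7.5,-10.5,0],
    [70.7,80.5,-94.6,9,-12.6,0],
    [82.5,93.8,-110.4,10.5,-14.7,0],
    [94,107,-125.7,12,-16.7,0],
    [104.7,119.2,-140.2,13.4,-18.6,0],
    [114.7,130.5,-153.6,14.7,-20.4,0],
    [123.4,140.5,-165.4,15.8,-21.9,0],
    [130.8,148.9,-175.3,16.8,-23.2,0],
    [136.4,155.3,-182.9,17.5,-24.2,0],
    [140,159.3,-187.7,18,-24.9,0],
    [141.2,160.8,-189.4,18.1,-25.1,0],
    [141.2,160.8,-189.4,18.1,-25.1,0],
    [141.2,160.8,-189.4,18.1,-25.1,0],
  ],
)

```text
time_s: 17.35
tool_pos: [0.5748, 0.0238, 0.1334]
tool_rot: [-90.0, -35.9, 1.0]
force: [-0.5, 0.4, -1.3]
grip_width: 0.0354
```

```bash
python3 st.py; python3 - <<'E'
from mv import *
print(env.get_obs()['tool_rot'])
R=tool(.98,36,1)
for n in (80,50): print(delta(cab2w(sn(9.5,158,n),POSE)[0],R))
E
python3 snap.py w8 35; python3 - <<'E'
from mv import *
from cell import read_camera
p,d=read_camera('scene'); cv2.imwrite('pics/s8.png',cv2.resize(p[100:400,100:500,::-1],None,fx=2,fy=2))
E
```

```text
17.35 [ 17.58  -6.75 -23.58 130.83   2.01  19.67  82.63] v [ 0.16 -0.55 -0.96 -0.27 -0.08 -0.19  0.16] F [-0.46  0.41 -1.27] w 35.419694354219395 s,y,n [  8.04 158.53  79.43] grasp [570.12  23.72 139.85] tilt 35.85130310364912
[-90.05 -35.85   1.04]
[ 1.37 -0.79 -0.53  0.01  0.05 -0.15]
[ 6.14 28.83 -0.52  0.01  0.05 -0.15]
5936 y [ 33.69  40.28  43.93  44.66 175.83]
```

View pics/w8.png

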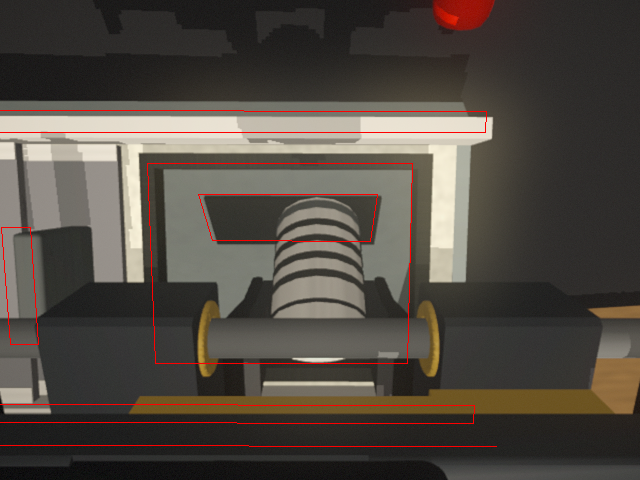

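View pics/s8.png

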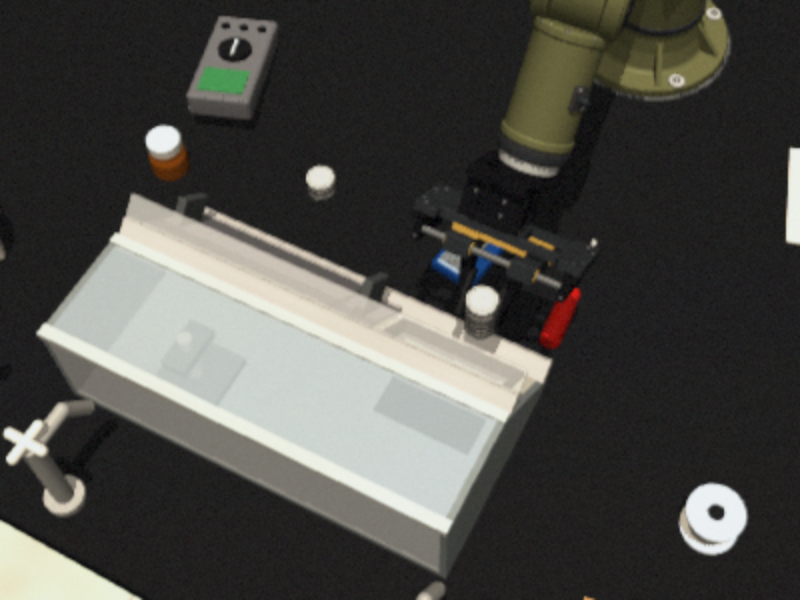

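The wrist picture shows the port rim's inside edges at columns 153-413, with the lens centred at column 318, between the edges. The wires agree to about 2 mm, and the real port sits about 1.6 mm further to +y. I move in along the normal, first to just before the rim.

```bash
sed -i 's/^POSE=.*/POSE=[.6775,-.1315,.98]/' mv.py; python3 - <<'E'
from mv import *
R=tool(.98,36,1); print(slope())
for a in ((12,157,55),(12,157,25),(14,157,-28.4)): print(a,delta(cab2w(sn(*a),POSE)[0],R))
E
```

```text
[  8.56 157.44  79.78]
(12, 157, 55) [ 7.32 23.92 -0.45 -0.01  0.1  -0.08]
(12, 157, 25) [12.06 53.55 -0.47 -0.01  0.1  -0.08]
(14, 157, -28.4) [ 22.46 105.96  -0.49  -0.01   0.1   -0.08]
```

Emit:
move_arm(
  moves=[
    [2,4,0,0,0,0],
    [5,12,-0.5,0,0.1,-0.1],
    [7,22,-0.5,0,0.1,-0.1],
    [9,32,-0.5,0,0.1,-0.1],
    [10.5,42,-0.5,0,0.1,-0.1],
    [11.7,50,-0.5,0,0.1,-0.1],
    [12,53.5,-0.5,0,0.1,-0.1],
    [12,53.5,-0.5,0,0.1,-0.1],
  ],
)

```text
time_s: 18.12
tool_pos: [0.6166, 0.0239, 0.0972]
tool_rot: [-89.9, -36.0, 0.9]
force: [-0.3, -0.5, -1.4]
grip_width: 0.035
```

```bash
python3 st.py; python3 - <<'E'
from mv import *
print(env.get_obs()['tool_rot'])
R=tool(.98,36,1)
for a in ((12,157,0),(14,157,-28.4)): print(a,delta(cab2w(sn(*a),POSE)[0],R))
E
python3 snap.py w9 35
```

```text
18.1167 [ 18.76   2.7  -25.55 127.6   17.25  14.71  69.22] v [ 0.05 -1.55  0.13  0.5  -2.24  0.57  1.97] F [-0.35 -0.46 -1.35] w 35.02941529974773 s,y,n [ 11.88 156.4   24.47] grasp [611.93  23.8  103.7 ] tilt 35.98511656519674
[-89.94 -35.99   0.9 ]
(12, 157, 0) [ 3.96 24.15  0.59 -0.02 -0.06 -0.01]
(14, 157, -28.4) [10.38 51.88  0.59 -0.02 -0.06 -0.01]
5328 y [132.04 140.64 158.26 176.15 184.81]
```

View pics/w9.png

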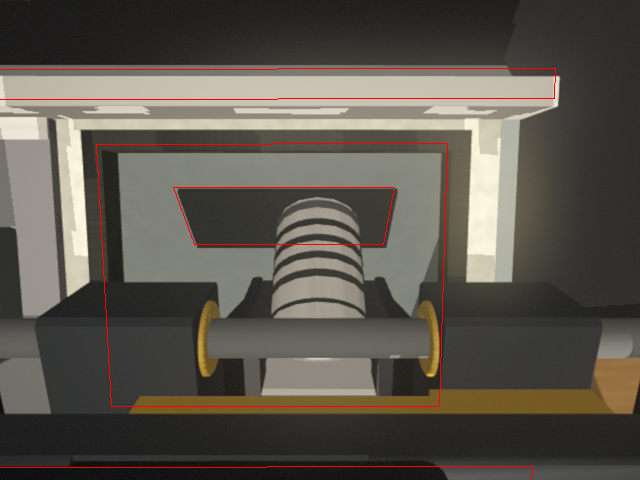

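The wires for port and mat now match the picture to within 1-2 px, and the lens is well inside the opening at column 318 (opening 102-447). I go in.

Emit:
move_arm(
  moves=[
    [0.6,3,0.3,0,0,0],
    [1.8,9,0.6,0,0,0],
    [3.2,16,0.6,0,0,0],
    [4.6,23,0.6,0,0,0],
    [6,30,0.6,0,0,0],
    [7.4,37,0.6,0,0,0],
    [8.6,43,0.6,0,0,0],
    [9.6,48,0.6,0,0,0],
    [10.2,51,0.6,0,0,0],
    [10.4,52,0.6,0,0,0],
    [10.4,52,0.6,0,0,0],
  ],
)

```text
time_s: 19.08
tool_pos: [0.6557, 0.0248, 0.0622]
tool_rot: [-90.0, -36.1, 0.9]
force: [-0.1, -0.5, -0.8]
grip_width: 0.035
```

```bash
python3 st.py; python3 - <<'E'
from mv import *
print(env.get_obs()['tool_rot'])
R=tool(.98,36,1)
for z in (64,62,61): print(z,delta(cab2w(np.array([-24,157,z]),POSE)[0],R))
E
python3 snap.py w10 35;python3 - <<'E'
from mv import *
from cell import read_camera
p,d=read_camera('scene'); cv2.imwrite('pics/s10.png',cv2.resize(p[180:330,200:400,::-1],None,fx=4,fy=4))
E
```

```text
19.0833 [ 11.92  10.66 -19.07 124.16  33.21  11.5   54.55] v [ 0.38 -0.54 -0.44  0.28 -0.49  0.18  0.46] F [-0.14 -0.45 -0.84] w 34.98999324088826 s,y,n [ 14.71 156.64 -27.96] grasp [650.99  24.71  68.63] tilt 36.05885589902502
[-89.97 -36.06   0.9 ]
64 [-2.87  3.65  0.36  0.02 -0.07  0.06]
62 [-4.05  5.26  0.36  0.02 -0.07  0.06]
61 [-4.64  6.07  0.36  0.02 -0.07  0.06]
53323 y [101.15 124.08 153.68 190.16 216.56]
```

View pics/w10.png

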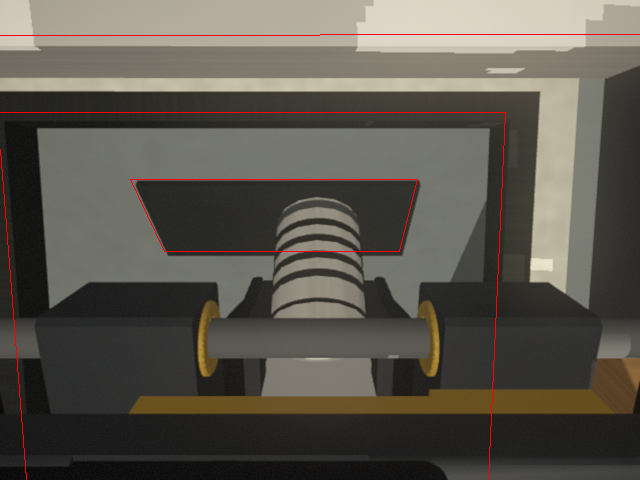

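View pics/s10.png

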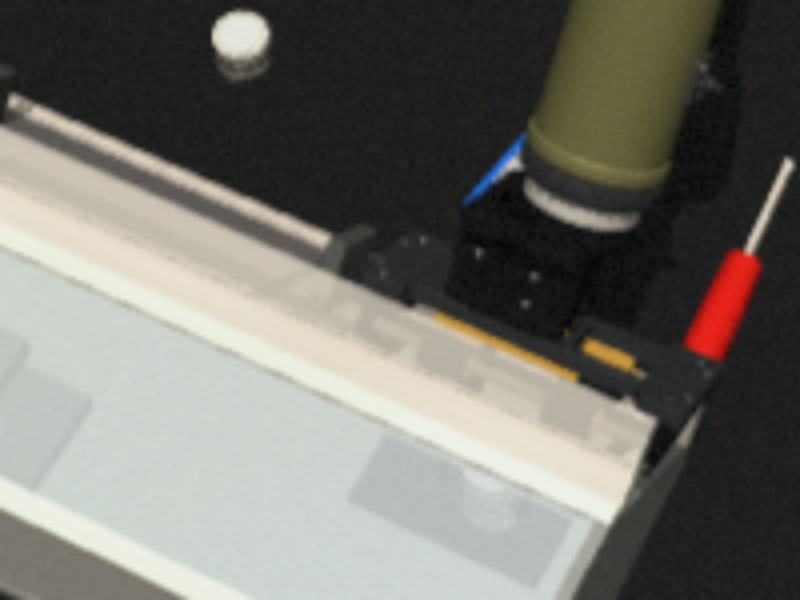

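The lens is inside above the mat, at (318,260) in the wrist view and (490,495) in the scene zoom. Forces stay under 1 N. I lower it slowly.

Emit:
move_arm(
  moves=[
    [-0.6,0.8,0.3,0,0,0],
    [-1.5,1.8,0.3,0,0,0],
    [-2.2,2.8,0.3,0,0,0],
    [-2.9,3.6,0.3,0,0,0],
    [-3.3,4.2,0.3,0,0,0],
    [-3.3,4.2,0.3,0,0,0],
  ],
)

```text
time_s: 19.68
tool_pos: [0.6553, 0.025, 0.0565]
tool_rot: [-90.0, -36.0, 0.9]
force: [0.2, 0.2, -0.6]
grip_width: 0.0354
```

```bash
python3 st.py
```

```text
19.6833 [ 10.64  11.12 -17.78 124.4   34.95  10.86  52.72] v [ 0.14 -0.17 -0.18 -0.19 -0.43  0.01  0.52] F [ 0.23  0.24 -0.64] w 35.40217312088594 s,y,n [ 10.41 156.84 -31.64] grasp [650.55  24.9   62.98] tilt 36.03231425631832
```

Grasp height is 63.0 mm, and contact is expected near 62. I lower in half-millimetre steps.

Emit:
move_arm(
  moves=[
    [-0.3,0.4,0,0,0,0],
    [-0.3,0.4,0,0,0,0],
    [-0.6,0.8,0,0,0,0],
    [-0.6,0.8,0,0,0,0],
  ],
)

```text
time_s: 20.02
tool_pos: [0.6555, 0.0249, 0.0558]
tool_rot: [-90.0, -36.1, 0.9]
force: [0.1, 0.8, -1.5]
grip_width: 0.0351
```

```bash
python3 st.py
```

```text
20.0167 [ 10.43  11.2  -17.55 124.42  35.26  10.74  52.4 ] v [ 0.07 -0.12 -0.    0.04 -0.23  0.05  0.21] F [ 0.06  0.79 -1.47] w 35.12663004906562 s,y,n [ 10.03 156.79 -32.29] grasp [650.74  24.85  62.26] tilt 36.05746100869826
```

Emit:
move_arm(
  moves=[
    [-0.3,0.4,0,0,0,0],
    [-0.3,0.4,0,0,0,0],
    [-0.6,0.8,0,0,0,0],
    [-0.6,0.8,0,0,0,0],
  ],
)

```text
time_s: 20.35
tool_pos: [0.656, 0.0249, 0.0555]
tool_rot: [-90.0, -36.1, 0.9]
force: [-1.3, 0.0, 0.9]
grip_width: 0.0352
```

```bash
python3 st.py
```

```text
20.35 [ 10.19  11.26 -17.3  124.43  35.58  10.6   52.07] v [ 0.07  0.01 -0.02 -0.08 -0.2  -0.01  0.15] F [-1.29  0.01  0.93] w 35.2227140201801 s,y,n [ 10.16 156.79 -32.85] grasp [651.24  24.86  61.95] tilt 36.1304825078546
```

Emit:
move_arm(
  moves=[
    [-0.3,0.4,0,0,0,0],
    [-0.5,0.6,0,0,0,0],
    [-0.5,0.6,0,0,0,0],
  ],
)

```text
time_s: 20.6
tool_pos: [0.6563, 0.025, 0.0555]
tool_rot: [-90.0, -36.2, 0.9]
force: [-6.2, -1.0, 7.8]
grip_width: 0.0354
```

```bash
python3 st.py; python3 snap.py w11 35
```

```text
20.6 [ 10.    11.26 -17.11 124.45  35.83  10.52  51.81] v [-0.04  0.03 -0.13  0.02 -0.06  0.04  0.17] F [-6.23 -0.97  7.81] w 35.3785584458756 s,y,n [ 10.38 156.82 -33.05] grasp [651.53  24.9   61.97] tilt 36.1946872068387
66818 y [102.87 126.08 155.87 188.99 215.38]
```

Contact: +7.8 N upward with no further descent. I ease off slightly, then open the fingers.

Emit:
move_arm(
  moves=[
    [0.3,-0.4,0,0,0,0],
    [0.3,-0.4,0,0,0,0],
  ],
)

```text
time_s: 20.82
tool_pos: [0.6561, 0.025, 0.0555]
tool_rot: [-90.0, -36.2, 0.9]
force: [-3.1, -0.2, 5.6]
grip_width: 0.0355
```

Emit:
move_arm(
  moves=[
    [0,0,0,0,0,0],
    [0,0,0,0,0,0],
    [0,0,0,0,0,0],
    [0,0,0,0,0,0],
    [0,0,0,0,0,0],
  ],
  claw=47,
)

```text
time_s: 21.23
tool_pos: [0.6551, 0.025, 0.0541]
tool_rot: [-90.0, -36.0, 0.9]
force: [-1.0, -0.6, -0.3]
grip_width: 0.0463
```

```bash
python3 st.py; python3 snap.py w12 35; python3 - <<'E'
from mv import *
R=tool(.98,36,1)
s=slope()
for a in ((s[0],157,s[2]+60),(s[0]-1,157,s[2]+112)): print(a,delta(cab2w(sn(*a),POSE)[0],R))
E
```

```text
21.2333 [ 10.13  11.33 -17.25 124.49  35.66  10.58  51.98] v [ 0.04 -0.07 -0.02 -0.09 -0.04 -0.02  0.09] F [-1.02 -0.61 -0.31] w 46.299306619506815 s,y,n [  8.59 156.9  -33.25] grasp [650.41  24.96  60.56] tilt 36.01675972688709
68603 y [104.7  123.52 154.57 190.98 212.93]
(np.float64(8.738605897183735), 157, np.float64(26.75890766132332)) [ -9.36 -59.27   0.06   0.02  -0.07   0.03]
(np.float64(7.738605897183735), 157, np.float64(78.75890766132332)) [ -18.46 -110.47    0.04    0.02   -0.07    0.03]
```

View pics/w12.png

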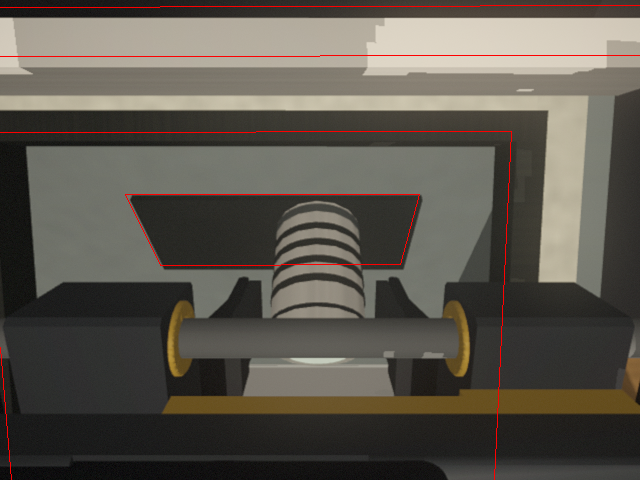

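The fingers are clear on both sides of the standing lens (lens at columns 272-363, fingers at 262 and 390). I withdraw along the normal.

Emit:
move_arm(
  moves=[
    [-0.5,-3,0,0,0,0],
    [-1.5,-10,0,0,0,0],
    [-3,-20,0,0,0,0],
    [-5,-32,0,0,0,0],
    [-7.2,-45,0,0,0,0],
    [-9.4,-59,0,0,0,0],
    [-12,-73,0,0,0,0],
    [-14.5,-87,0,0,0,0],
    [-16.5,-100,0,0,0,0],
    [-18.5,-110,0,0,0,0],
    [-18.5,-110,0,0,0,0],
  ],
)

```text
time_s: 22.2
tool_pos: [0.5755, 0.0235, 0.1343]
tool_rot: [-90.0, -36.2, 0.9]
force: [0.1, 0.5, 0.1]
grip_width: 0.047
```

```bash
python3 st.py; python3 snap.py w13 35
```

```text
22.2 [ 20.2   -6.91 -26.06 130.9    1.26  19.27  83.16] v [ 0.01  2.65 -0.44 -0.69  3.78 -2.   -3.45] F [0.07 0.46 0.07] w 47.020417385961984 s,y,n [  8.94 156.73  79.77] grasp [570.75  23.42 140.73] tilt 36.19884790867922
3892 y [31.98 37.08 41.95 42.69 43.4 ]
```

View pics/w13.png

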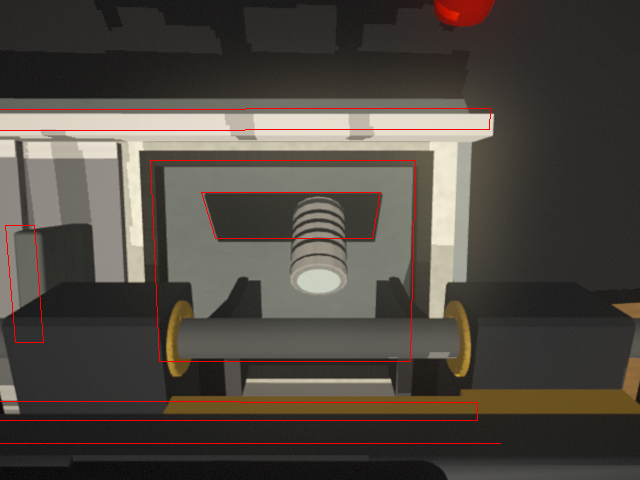

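The lens stands on the mat at (318,240), inside the mat's y range, and the gripper is out. I back up a little and do the last checks.

Emit:
move_arm(
  moves=[
    [4,-5.5,0,0,0,0],
    [12,-16,0,0,0,0],
    [22,-30,0,0,0,0],
    [31,-43,0,0,0,0],
    [35,-49,0,0,0,0],
    [35,-49,0,0,0,0],
  ],
)

```text
time_s: 22.75
tool_pos: [0.5766, 0.0238, 0.1951]
tool_rot: [-90.0, -36.3, 0.9]
force: [0.1, 0.1, 0.3]
grip_width: 0.0471
```

```bash
python3 st.py; python3 - <<'E'
from mv import *
from cell import read_camera,camera_info,models
np.set_printoptions(precision=1,suppress=True)
for n in ("wrist","top","scene"):
    ci=camera_info(n); p,d=read_camera(n); cv2.imwrite(f'pics/f_{n}.png',p[:,:,::-1])
    for t in ("tall_lens_center","short_lens_center","screwdriver","bit_case","left_door_fin"):
        print(n,t,[(np.round(x['point'],3).tolist(),round(x['score'],2)) for x in models.spot_in(t,n)[:3]])
    if n=='scene': cv2.imwrite('pics/f_scz.png',cv2.resize(p[180:330,200:400,::-1],None,fx=4,fy=4))
    W=w2cab(cloud(d,ci),POSE); m=(np.hypot(W[...,0]+24,W[...,1]-157)<26)&(W[...,2]>20)&(W[...,2]<75)
    q=W[m]; print(n,len(q))
    if len(q)>20 and n=='wrist':
        for a,b in ((25,40),(40,55),(55,66),(66,75)):
            k=(q[:,2]>a)&(q[:,2]<b); 
            if k.sum()>10: print(a,b,k.sum(),'y',q[k,1].min(),q[k,1].max(),np.mean(np.percentile(q[k,1],[2,98])),'x',q[k,0].min(),q[k,0].max())
    x,y,zz=W[...,0]+54,W[...,1],W[...,2]-78; s=c*(x+zz);nn=c*(zz-x)
    m=(nn>32)&(nn<62)&(abs(s)<28)&(y>0)&(y<80)
    if m.sum(): print('fin y',np.percentile(y[m],[5,50,95]))
E
```

```text
22.75 [ 18.5  -11.94 -23.13 127.05  -3.95  27.8   88.1 ] v [ 0.16  1.28 -0.57  2.36  0.51 -0.82 -0.66] F [0.1  0.12 0.3 ] w 47.088592850473695 s,y,n [ 52.73 157.   121.94] grasp [571.89  23.72 201.51] tilt 36.258421559348506
wrist tall_lens_center [([0.64, 0.024, 0.061], 0.59)]
wrist short_lens_center []
wrist screwdriver []
wrist bit_case []
wrist left_door_fin [([0.594, -0.09, 0.103], 0.78)]
wrist 3537
25 40 625 y 141.0140128081061 176.9428094639668 158.95975599524326 x -42.37495161279937 -22.699666183084624
40 55 677 y 140.65219794291409 176.57724746653972 158.7637574687536 x -42.3331229261251 -22.364876270209955
55 66 531 y 140.57178363140005 176.75694542524676 158.68127609486407 x -42.62330715075983 -21.754414001317958
66 75 1508 y 141.52063067909765 176.59795131352524 158.73961606394215 x -41.802854734796966 -6.146800619436379
fin y [32.8 42.1 43.1]
top tall_lens_center [([0.437, 0.404, 0.054], 0.81), ([0.648, 0.022, 0.068], 0.56)]
top short_lens_center [([0.627, 0.332, 0.042], 0.7), ([0.438, -0.265, 0.032], 0.65)]
top screwdriver [([0.493, 0.1, 0.026], 0.58)]
top bit_case [([0.433, -0.05, 0.016], 0.71)]
top left_door_fin [([0.603, -0.097, 0.098], 0.69), ([0.687, -0.153, 0.141], 0.6), ([0.437, -0.262, 0.03], 0.32)]
top 169
fin y [29.1 35.  39.9]
scene tall_lens_center [([0.455, 0.409, 0.052], 0.68)]
scene short_lens_center [([0.583, -0.265, 0.065], 0.64), ([0.446, -0.262, 0.03], 0.5)]
scene screwdriver [([0.478, 0.082, 0.021], 0.92)]
scene bit_case [([0.443, -0.041, 0.018], 0.55)]
scene left_door_fin [([0.591, -0.093, 0.114], 0.56)]
scene 0
fin y [30.4 39.4 41.2]
```

View pics/f_wrist.png

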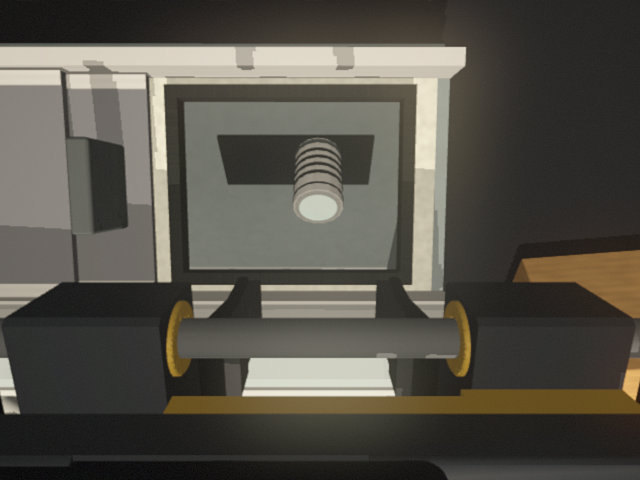

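View pics/f_scene.png

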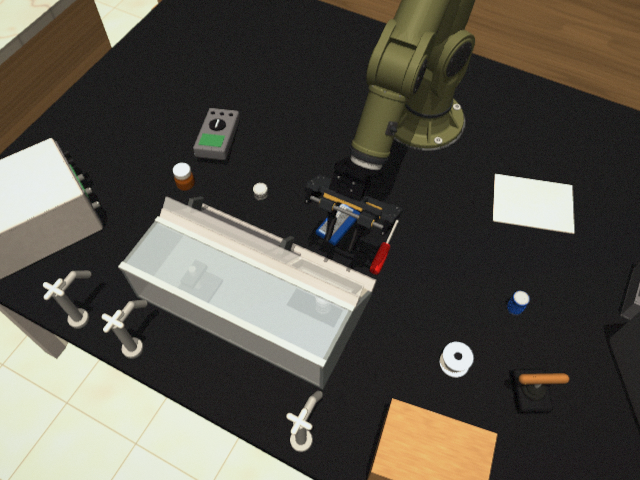

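The last pictures agree: the lens stands upright, the fin is at y of about 35-38 mm, and the other things are where they were. I hand the job in.

```bash
python3 -c "
from cell import job
print(job.sign_off())"
```

```text
the job is handed in; nothing more can be done
None
```

The left door is fully open behind the right one, and the tall lens stands upright on the mat inside. I handed the job in at about 23 s, well under the 58 s limit, and no verdict was reported.

**Door:** I gripped the fin and slid it right until it hit the stop. The force rose to about 11 N with no further motion. Before that the fin was nudged a few mm toward closed while the arm swung out near a joint limit.

**Lens:** I gripped it high, with the tool tilted 36°, and kept it upright through the port. It touched down with about 8 N, was eased off, then released, and the gripper was withdrawn along the front's normal.

**Last checks:**
- **Lens position:** the depth readings put it at cabinet x -42 to -6 mm and y centre 159 mm. Its top is about 69 mm above the bench, and its sides line up at every height, so it is upright. Its front edge is only about 1 to 2 mm inside the mat's front edge.
- **Rim contact:** measured forces stayed under about 2 N while passing the port. I planned about 6 mm clearance for the gripper body, but had no direct view of that gap.
- **Other things:** the short lens, blue look-alike, right door, jar and spool look unmoved. The gripper partly hid the bit case and screwdriver in the last pictures. Their readings moved by up to about 26 mm between views, which I put down to the occlusion.
- **Door fin:** readings of y 35 to 42 mm differed with viewing side; fully open is 35. I relied on the hard stop.

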